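# Close the watch bench for the night

### The job

Close the watchmaker's bench for the night. Stand every amber jar upright in the divided wooden crate, one to a cell; set the watch movement, right way up, on the round cork pad, and after that turn the aluminium cup over and leave it mouth-down on the bench over the movement as its dust cover. Leave the screwdriver, the oil can and the loose watch back where they lie.

Things in the scene. Friction and masses are not known exactly. Their poses are not given: they have to be found in the camera images.
- cup: eight-sided aluminium cup, 62 mm across flats, 58 mm high, walls and bottom 3 mm, about 120 g; starts mouth-up. Origin: centre of the bottom's outer face (height 0 mouth-up, 58 mm mouth-down); z to the open mouth, x out through the middle of a flat side (one every 45 degrees). Laid on a flat side it does not roll, its axis 31 mm high
- movement: watch movement in its round steel holder, a flat disc 36 mm in diameter and 14 mm high, brass wheels on its top, about 70 g, loose on the bench. Origin: centre of the underside; z up. It fits under the cup with about 10 mm to spare all round
- pad: round cork pad 120 mm in diameter, flush with the bench (about 1 mm thick; things set on it stand at bench height). Origin: its centre. It does not move during the job
- crate: fixed wooden crate, 182 by 123 mm outside (x by y), 22 mm high, floor 4 mm thick, open on top, with dividers that make 3 by 2 cells of 55 mm square inside; walls 4.5 mm. Origin: centre of the underside; x and y along its sides; the cells' centres are at x = -59, 0, 59 mm and y = +-30 mm
- jar1: one of three to five like squat eight-sided amber glass jars (None if absent): body 36 mm across flats, 42 mm high, on it a round black cap 31 mm across, 12 mm high; 54 mm in all, about 70 g; starts standing on the robot's right. Origin: centre of the underside; z to the cap, x out through the middle of a flat side (one every 45 degrees)
- jar2: one of three to five like squat eight-sided amber glass jars (None if absent): body 36 mm across flats, 42 mm high, on it a round black cap 31 mm across, 12 mm high; 54 mm in all, about 70 g; starts standing on the robot's right. Origin: centre of the underside; z to the cap, x out through the middle of a flat side (one every 45 degrees)
- jar3: one of three to five like squat eight-sided amber glass jars (None if absent): body 36 mm across flats, 42 mm high, on it a round black cap 31 mm across, 12 mm high; 54 mm in all, about 70 g; starts standing on the robot's right. Origin: centre of the underside; z to the cap, x out through the middle of a flat side (one every 45 degrees)
- jar4: one of three to five like squat eight-sided amber glass jars (None if absent): body 36 mm across flats, 42 mm high, on it a round black cap 31 mm across, 12 mm high; 54 mm in all, about 70 g; starts standing on the robot's right. Origin: centre of the underside; z to the cap, x out through the middle of a flat side (one every 45 degrees)
- jar5: one of three to five like squat eight-sided amber glass jars (None if absent): body 36 mm across flats, 42 mm high, on it a round black cap 31 mm across, 12 mm high; 54 mm in all, about 70 g; starts standing on the robot's right. Origin: centre of the underside; z to the cap, x out through the middle of a flat side (one every 45 degrees)
- screwdriver: bystander: blue-handled screwdriver 190 mm long, lying at the far side of the bench; origin under its middle, x along the blade
- oilcan: bystander: black oil can 34 by 50 by 60 mm with a red spout, 72 mm in all, standing at the far right; origin centre of the underside
- caseback: bystander: round steel watch back, 38 mm in diameter and 5 mm thick, lying at the far left; origin centre of the underside
Mind the look-alikes: they are no part of the job. What is shaped like the jar5 but blue is not meant.

How it is judged:
By the outcome, as a careful person would: the job done as asked, in the order asked, and still so for the second after the job is handed in, with the robot touching nothing.
Of jar1, jar2, jar3, jar4, jar5 only 3 to 5 are there at a start; the rules pass over those that are not, and their reading is None.
At some moment in a run one of cup, movement, jar1, jar2, jar3, jar4, jar5 may be knocked a few centimetres aside while the robot is not near it.
Once in a run the grip may slacken for a moment while it holds something.
It also fails if it takes over 210 s, if anything falls off the work surface, if the arm or the gripper's body presses on something with over 40 N, if the wrist force passes 120 N, or if a joint passes its speed limit or range.

### The arm

A 6-joint arm with a two-finger parallel gripper is mounted at the origin on the work surface. World frame = base frame: x ahead of the robot, y to its left, z up, the work surface at z = 0. Lengths are in m, angles in rad, forces in N, time in s.
With the tool pointing down it reaches from about 0.4 to 0.925 m from the base axis. Payload 12.5 kg.
Tool frame: the origin (TCP) lies on the front face of the gripper's body, between the roots of the fingers; the fingertips stand 78 mm ahead of it and the grasp point (between the pads) lies 59 mm ahead of it; z points along the fingers, y is the line along which they close (so a half turn about z gives the same grasp; the last joint's range is limited). The gripper opens to 95 mm and grips with 3 to 60 N. Pads are 20 mm wide; open, the fingers measure 119 mm over their backs; the gripper's body (75 mm by 180 mm) begins 59 mm behind the grasp point.
Start: joints at [1.039, 0.491, 1.559, -0, 1.092, -0.106], TCP at [0.258, 0.569, 0.292] pointing down, gripper open.
Joint ranges: [-3.1, 3.1], [-0.84, 2.19], [0.05, 2.79], [-1.13, 4.28], [0.06, 2.93], [-2.69, 2.69]. Speed limits (rad/s): [2.22, 2.22, 2.79, 3.14, 3.14, 3.14].

### API

Orientations are given as a unit quaternion [w, x, y, z].
In Python, from rig import bot, read_camera, camera_params gives the robot as it stands.
- The arm moves only by the tool send_rows, never from a script. Its argument "commands" is a list that holds one entry, the list of rows, each a list of 4 numbers: the shift along the world's x, y, z normalised to -1 to 1, where 1 is 0.1 m, then the turn about the world's z normalised to -1 to 1, where 1 is 0.12 rad. A call has exactly 10 rows; each row shifts and turns the commanded pose from where the row before left it; what a row does not reach is not made up. A row lasts 1/10 s, in which the tool goes at most 50 mm and 8.59 degrees, less where a joint would pass 70% of its speed; a pose out of reach is approached as far as the arm can. A call with a number of a shift or a turn outside -1 to 1 is refused whole. A call with a gripper value outside its range is refused whole. "fingers" is the closure, from -1 (fully open) to 1 (shut), set as the call begins (left out, the last holds). The fingers move at their own pace and stop on an object; "grip_force" is the grip in N (left out, the last holds). Time passes only in rows, so rows that do not move let the fingers close, or fill a call up. It gives the time, the measured TCP pose, the force, the opening and the grip force at its end, in the units of the state.
- bot.get_obs(): the state, without advancing time (a new reading comes with each control period).
- read_camera(name): name is "scene" or "top" or "wrist"; returns the picture (480x640x3 uint8, blue, green, red); there is no depth.
- camera_params(name): a dict with "fov_y" (degrees; the focal length in pixels is half the picture's height over the tangent of half this angle, whatever the lens; pixels are square), "cx", "cy" (the principal point, pixels), "rvec" (rotation vector, rad) and "tvec" (3), from world to camera coordinates, as OpenCV has them; the wrist camera has in their place "mount" (4x4, takes a point from camera to tool coordinates, whose origin is the TCP and whose axes are the flange's). Camera axes: x right, y down, z forward; pixel columns grow to the right and rows downward; lengths in m; the calibration is good to about 2 mm. A picture is of the moment at which its call begins: read the wrist's pose just before it. camera_params takes no time and is no camera call.
- bot.close_job(): hands the job in; it is judged then, once.
The state is a dict: "time": time; "joint_pos": joint angles; "joint_velocities": joint speeds; "tau": joint torques, N m; "tool_pos": TCP position; "tcp_rot": TCP orientation; "ft_force": force on the tool from outside, world axes, zero at the start; "moment": the same for the moment, N m; "grip_width": opening from 0.0 (shut) to 1.0 (fully open); "grasp_force": force on a finger pad.
Only numpy, scipy, OpenCV 4.12 (cv2) and the standard library are available. Lean on these libraries where they do the work, as an engineer would, in place of code of your own. Each camera call takes 0.05 s, during which the arm holds its last target. There are 200 camera calls.

## Working session

There is one attempt and no reset: what is moved stays moved. The work goes in short steps, Python scripts to look and compute and a tool call to move; the robot and the scene stay as the last step left them, time stands still between calls to the robot, and variables do not carry over. Pictures are saved under pics/ and viewed, at most 14 in all, crops included, and the job is handed in when it is done.

Besides the shell and the picture viewer there is one more tool, called after ">>>" by a JSON object that holds its "name" and its "arguments", one argument or row to a line. send_rows: Moves the arm, as the interface text tells. Scaled input: -1 to 1 covers 0.1 m each way for a shift and 0.12 rad each way for a turn. Its arguments: {"type":"object","properties":{"commands":{"type":"array"},"fingers":{"type":"number"},"grip_force":{"type":"number"}},"required":["commands"]}

```bash
ls; mkdir -p pics
python3 - <<'E'
from rig import bot, read_camera, camera_params
import cv2,json
for n in("scene","top","wrist"):
    o=bot.get_obs(); im=read_camera(n); cv2.imwrite(f"pics/{n}0.png",im); p=camera_params(n); print(n,{k:(v.round(4).tolist() if hasattr(v,'round') and not isinstance(v,float) else v) for k,v in p.items()})
print({k:v for k,v in o.items()})
E
```

```text
pics
scene {'fov_y': 51.574079528327324, 'cx': 316.1968477896095, 'cy': 238.07502032039145, 'rvec': [1.0337, 2.592, -0.8191], 'tvec': [0.4515, -0.2982, 1.126]}
top {'fov_y': 47.036924144079265, 'cx': 320.6000896502737, 'cy': 244.76573596685523, 'rvec': [2.1382, -2.1463, 0.1651], 'tvec': [-0.034, 0.6143, 0.9685]}
wrist {'fov_y': 64.8823394133254, 'cx': 316.28878247688175, 'cy': 240.98167475517437, 'mount': [[-0.0009, -0.9684, -0.2494, 0.069], [1.0, -0.0008, -0.0005, -0.0012], [0.0003, -0.2494, 0.9684, -0.0927], [0.0, 0.0, 0.0, 1.0]]}
{'time': 0.1, 'joint_pos': array([ 1.03939981e+00,  4.91488985e-01,  1.55939775e+00, -2.73601898e-05,
        1.09169667e+00, -1.05568801e-01]), 'joint_velocities': array([-3.61389906e-05,  1.69963990e-03, -2.91498597e-03,  3.73770843e-04,
        2.35785176e-03,  1.24391043e-03]), 'tau': array([ 3.31912997e-03, -6.13620901e+01, -2.58604288e+01,  6.93854992e-02,
        4.70413954e-02, -1.09693315e-04]), 'tool_pos': array([0.25806485, 0.56907748, 0.29172336]), 'tcp_rot': array([-1.43588501e-04,  2.11302658e-01,  9.77420555e-01, -4.74264212e-04]), 'ft_force': array([ 0.34175735, -0.40024556, -0.63074623]), 'moment': array([-0.01217406, -0.01968522,  0.00115185]), 'grasp_force': 0.0, 'grip_width': 1.0052284750761218}
```

View pics/top0.png

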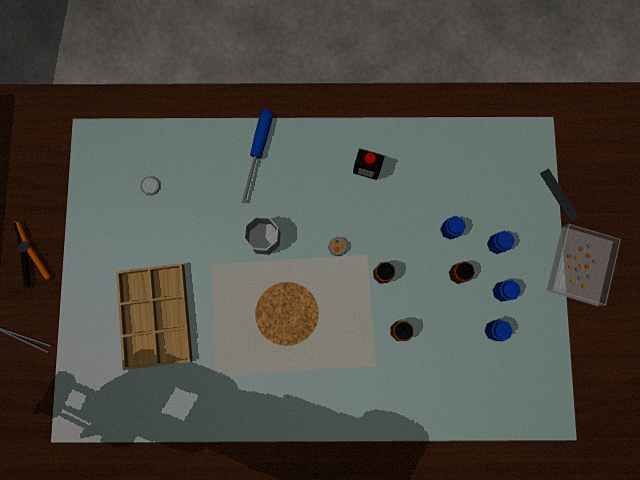

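View pics/scene0.png

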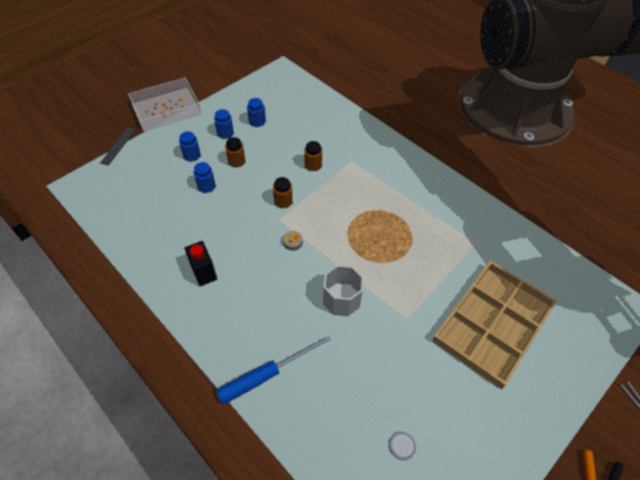

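Top view: amber jars with black caps at about (384,272), (462,271), (402,330); four blue look-alikes at (453,227), (501,242), (507,290), (499,329), which are not meant. The movement is at (338,246) (look-alike: the caseback, plain steel, at (150,185)). Cup at (263,236), pad at (287,314), crate at (154,316), upright on the image's left. The scene view shows the same three ambers, at (235,151), (283,192), (313,156).

```bash
cat > h.py <<'E'
from rig import bot, read_camera, camera_params
import cv2, numpy as np
from scipy.spatial.transform import Rotation as R
def grab(name):
    o=bot.get_obs(); return read_camera(name),cam(name,o),o
def cam(name,o):
    p=camera_params(name); f=240/np.tan(np.radians(p['fov_y']/2))
    if name=='wrist':
        q=o['tcp_rot']; T=np.eye(4); T[:3,:3]=R.from_quat([q[1],q[2],q[3],q[0]]).as_matrix(); T[:3,3]=o['tool_pos']
        M=T@np.array(p['mount']); Rc,c=M[:3,:3],M[:3,3]
    else:
        Rw=R.from_rotvec(np.ravel(p['rvec'])).as_matrix(); Rc=Rw.T; c=-Rc@np.ravel(p['tvec'])
    return f,p['cx'],p['cy'],Rc,c
def ray(C,uv):
    f,cx,cy,Rc,c=C; uv=np.atleast_2d(np.asarray(uv,float))
    d=np.c_[(uv[:,0]-cx)/f,(uv[:,1]-cy)/f,np.ones(len(uv))]@Rc.T
    return c,d/np.linalg.norm(d,axis=1)[:,None]
def cast(C,uv,z):
    c,d=ray(C,uv); return c+d*((z-c[2])/d[:,2])[:,None]
def proj(C,P):
    f,cx,cy,Rc,c=C; q=(np.atleast_2d(P)-c)@Rc; return np.c_[f*q[:,0]/q[:,2]+cx,f*q[:,1]/q[:,2]+cy]
def tri(obs):  # [(C,uv),...] -> point, rms miss
    A=0;b=0;L=[]
    for C,uv in obs:
        c,d=ray(C,uv); d=d[0]; P=np.eye(3)-np.outer(d,d); A=A+P; b=b+P@c; L.append((P,c))
    x=np.linalg.solve(A,b); return x,np.sqrt(np.mean([((P@(x-c))**2).sum() for P,c in L]))
def mask(im,lo,hi):
    return cv2.inRange(cv2.cvtColor(im,cv2.COLOR_BGR2HSV),np.array(lo),np.array(hi))
def blobs(m,amin,amax,close=3):
    if close: m=cv2.morphologyEx(m,cv2.MORPH_CLOSE,np.ones((close,close)))
    cs,_=cv2.findContours(m,cv2.RETR_EXTERNAL,cv2.CHAIN_APPROX_NONE)
    return sorted([c for c in cs if amin<cv2.contourArea(c)<amax],key=lambda c:-cv2.contourArea(c))
def ctr(c):
    m=cv2.moments(c); return np.array([m['m10']/m['m00'],m['m01']/m['m00']])
def yaw(o):
    q=o['tcp_rot']; y=R.from_quat([q[1],q[2],q[3],q[0]]).as_matrix()[:,1]; return np.arctan2(y[1],y[0])
E
python3 - <<'E'
from h import *
np.set_printoptions(precision=4,suppress=True)
T=cv2.imread('pics/top0.png');S=cv2.imread('pics/scene0.png');o=bot.get_obs()
CT,CS=cam('top',o),cam('scene',o)
for n,u in dict(top=[(384,272),(338,246),(263,236),(287,314),(154,316),(125,340),(402,330)]).items():
    H=cv2.cvtColor(T,cv2.COLOR_BGR2HSV); print([H[v,u_].tolist() for u_,v in u], H[277,375].tolist(),H[272,376].tolist(),H[350,300].tolist())
print('cam c',CT[4],CS[4],'yaw y-axis',yaw(o))
tp={'mov':(338,246),'pad':(287,314),'cupB':(262,238),'crate':(154,316),'jA':(386,271),'jB':(464,270),'jC':(403,330),'caseback':(150,185)}
zz={'mov':.014,'pad':0,'cupB':.03,'crate':.02,'jA':.054,'jB':.054,'jC':.054,'caseback':.005}
for k in tp: print(k,cast(CT,tp[k],zz[k])[0])
sc={'mov':(293,239),'pad':(380,236),'jA':(283,184),'jB':(234,144),'jC':(313,147)}
for k in sc: print(k,'tri',*tri([(CT,tp[k]),(CS,sc[k])]))
print('crate corners z22',cast(CT,[(117,270),(183,264),(190,361),(124,369)],.022))
print('crate corners scene',cast(CS,[(491,262),(556,299),(502,384),(435,335)],.022))
E
```

```text
[[150, 98, 13], [17, 216, 117], [65, 19, 81], [16, 168, 111], [15, 181, 31], [14, 142, 27], [86, 179, 10]] [13, 255, 27] [15, 255, 91] [24, 32, 127]
cam c [ 0.4595 -0.0351  1.0508] [0.9481 0.3307 0.7432] yaw y-axis 1.1449701974371855
mov [ 0.6168 -0.0694  0.014 ]
pad [0.4892 0.0277 0.    ]
cupB [0.6301 0.0736 0.03  ]
crate [0.4859 0.273  0.02  ]
jA [ 0.5645 -0.1548  0.054 ]
jB [ 0.5658 -0.2965  0.054 ]
jC [ 0.4585 -0.1829  0.054 ]
caseback [0.7399 0.296  0.005 ]
mov tri [ 0.6172 -0.069   0.0083] 0.0007549981143676731
pad tri [ 0.4889  0.0288 -0.0059] 0.0008761940971596103
jA tri [ 0.5643 -0.1546  0.0463] 0.0014747391376021112
jB tri [ 0.5659 -0.2976  0.0481] 0.0006732908321919994
jC tri [ 0.4584 -0.1835  0.0493] 0.00016359545489122928
crate corners z22 [[0.5716 0.3454 0.022 ]
 [0.5825 0.2221 0.022 ]
 [0.404  0.2032 0.022 ]
 [0.3901 0.3231 0.022 ]]
crate corners scene [[0.4068 0.2093 0.022 ]
 [0.3892 0.325  0.022 ]
 [0.574  0.3451 0.022 ]
 [0.5844 0.228  0.022 ]]
```

Run:
```python
import cv2,numpy as np
T=cv2.imread('pics/top0.png')
cv2.imwrite('pics/crop0.png',cv2.resize(T[200:390,230:480],None,fx=3.2,fy=3.2,interpolation=cv2.INTER_CUBIC)[:600,:800])
```

```text
(no output)
```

View pics/crop0.png

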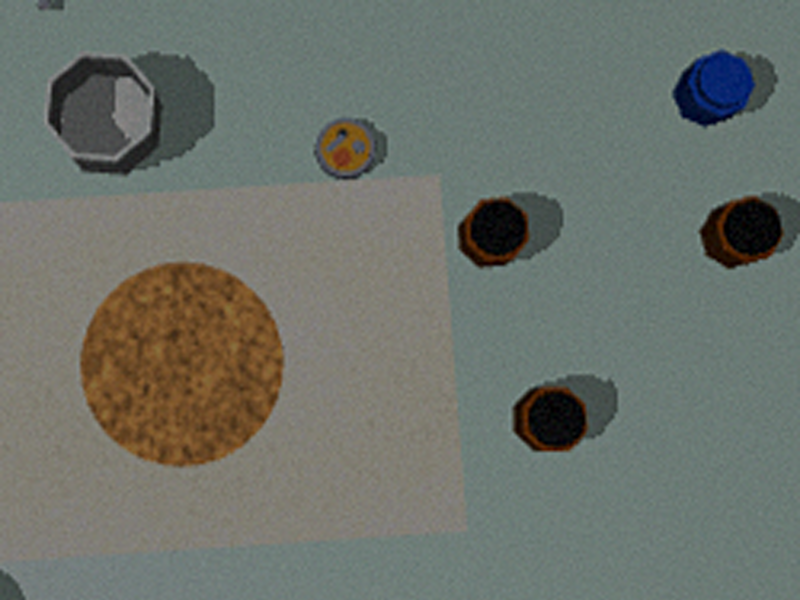

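The crop confirms three amber jars with black caps at crop (498,228), (748,228), (555,418), a blue one at (720,80), and the brass-topped movement at (346,148). Heights triangulate near 14 mm and 54 mm. I'm moving over the movement.

>>> {"name": "send_rows", "arguments": {
  "commands": [
    [[0.175,-0.32,-0.036,-0.477],[0.175,-0.32,-0.036,-0.477],[0.175,-0.32,-0.036,-0.477],[0.175,-0.32,-0.036,-0.477],[0.175,-0.32,-0.036,-0.477],[0.175,-0.32,-0.036,-0.477],[0.175,-0.32,-0.036,-0.477],[0.175,-0.32,-0.036,-0.477],[0.175,-0.32,-0.036,-0.477],[0.175,-0.32,-0.036,-0.477]]
  ],
  "fingers": -1,
  "grip_force": 20
}}

```text
time: 1.15
tool_pos: [0.4336, 0.2478, 0.2561]
tcp_rot: [0.0, 0.48, 0.877, 0.0]
ft_force: [0.6, -0.7, -0.1]
grip_width: 0.995
grasp_force: 0.0
```

>>> {"name": "send_rows", "arguments": {
  "commands": [
    [[0.175,-0.32,-0.036,-0.477],[0.175,-0.32,-0.036,-0.477],[0.175,-0.32,-0.036,-0.477],[0.175,-0.32,-0.036,-0.477],[0.175,-0.32,-0.036,-0.477],[0.175,-0.32,-0.036,-0.477],[0.175,-0.32,-0.036,-0.477],[0.175,-0.32,-0.036,-0.477],[0.175,-0.32,-0.036,-0.477],[0,0,0,0]]
  ]
}}

```text
time: 2.15
tool_pos: [0.592, -0.0421, 0.223]
tcp_rot: [0.0, 0.688, 0.725, -0.0]
ft_force: [-0.2, -0.3, -0.7]
grip_width: 0.999
grasp_force: 0.0
```

Run:
```python
from h import *
np.set_printoptions(precision=4,suppress=True)
im,C,o=grab('wrist'); cv2.imwrite('pics/w1.png',im); im2,CT,_=grab('top'); cv2.imwrite('pics/t1.png',im2)
print(o['time'],o['tool_pos'],yaw(o)); print('exp mov px',proj(C,[.617,-.069,.014]))
```

```text
2.15 [ 0.592  -0.0421  0.223 ] 0.05255100858236943
exp mov px [[344.3164 262.6439]]
```

View pics/w1.png

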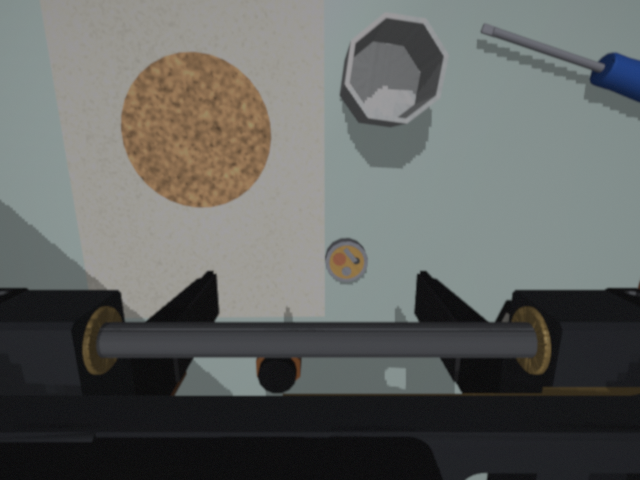

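Wrist view: the movement is at (346,261), the pad at (196,130), and the cup's rim at (395,70); the finger pads are at (212,280) and (420,280). Next I'm measuring these from two views.

```bash
cat >> h.py <<'E'
def circ(P): # centre, radius of best circle through xy points
    A=np.c_[2*P[:,:2],np.ones(len(P))]; s=np.linalg.lstsq(A,(P[:,:2]**2).sum(1),rcond=None)[0]
    return s[:2],np.sqrt(s[2]+s[:2]@s[:2])
def octfit(P): # xy hull points -> centre, across flats, yaw of a flat normal (mod 45deg), by support widths
    P=P[:,:2]; best=None
    for a in np.radians(np.arange(0,45,.5)):
        ns=[np.array([np.cos(a+k*np.pi/4),np.sin(a+k*np.pi/4)]) for k in range(4)]
        w=[np.ptp(P@n) for n in ns]; mid=[((P@n).max()+(P@n).min())/2 for n in ns]
        if best is None or sum(w)<best[0]: best=(sum(w),np.linalg.lstsq(np.array(ns),np.array(mid),rcond=None)[0],np.array(w),np.degrees(a))
    return best[1:]
E
python3 - <<'E'
from h import *
np.set_printoptions(precision=4,suppress=True)
o=bot.get_obs(); out={}
for n,f in (('wrist','w1'),('top','t1')):
    im=cv2.imread(f'pics/{f}.png'); C=cam(n,o)
    m=mask(im,(8,110,60),(25,255,255))
    if n=='wrist': m[280:]=0
    for c in blobs(m,50,40000,7)[:6]:
        a=cv2.contourArea(c); u=ctr(c); P=cast(C,c[:,0],0.0); cc,r=circ(P); print(n,'warm',a,u,'z0 circ',cc,r)
        out.setdefault(n,[]).append(u)
    # cup rim: bright grey low-saturation thin ring
    H=cv2.cvtColor(im,cv2.COLOR_BGR2HSV); x0,y0,x1,y1=(320,0,470,180) if n=='wrist' else (235,208,295,262)
    g=cv2.GaussianBlur(im,(3,3),0); H=cv2.cvtColor(g,cv2.COLOR_BGR2HSV)
    rm=np.zeros(im.shape[:2],np.uint8); rm[y0:y1,x0:x1]=((H[...,1]<30))[y0:y1,x0:x1]*255
    rm=cv2.morphologyEx(rm,cv2.MORPH_OPEN,np.ones((2,2)))
    b=blobs(rm,200,40000,3)
    for c in b[:2]:
        h=cv2.convexHull(c)[:,0]; print(n,'cup',cv2.contourArea(c),ctr(c),octfit(cast(C,h,.058)))
E
```

```text
wrist warm 15442.0 [195.7226 128.0768] z0 circ [0.4894 0.033 ] 0.055310748662280154
wrist warm 765.5 [346.2225 261.6941] z0 circ [ 0.6183 -0.0695] 0.014007553392967895
wrist cup 26820.0 [395.5  90. ] (array([0.6369, 0.061 ]), array([0.1009, 0.1402, 0.1087, 0.1481]), np.float64(3.5))
top warm 6398.5 [152.4923 316.4062] z0 circ [0.4871 0.2825] 0.0883538140646602
top warm 311.0 [402.6072 330.5273] z0 circ [ 0.4575 -0.1901] 0.01864084585331134
top warm 138.0 [576.663 261.622] z0 circ [ 0.5905 -0.5318] 0.016797837673261467
top warm 60.0 [459.7028 274.7   ] z0 circ [ 0.5684 -0.31  ] 0.01809904673852286
top cup 1197.5 [247.9745 232.8891] (array([0.6328, 0.0933]), array([0.0983, 0.0875, 0.0569, 0.1056]), np.float64(0.0))
```

>>> {"name": "send_rows", "arguments": {
  "commands": [
    [[0.065,-0.068,-0.1,0],[0.065,-0.068,-0.1,0],[0.065,-0.069,-0.1,0],[0.065,-0.069,-0.2,0],[0,0,-0.3,0],[0,0,-0.3,0],[0,0,-0.2,0],[0,0,-0.1,0],[0,0,-0.03,0],[0,0,0,0]]
  ]
}}

```text
time: 3.25
tool_pos: [0.6169, -0.0662, 0.0809]
tcp_rot: [0.0, 0.686, 0.727, 0.0]
ft_force: [0.3, 0.5, 0.3]
grip_width: 1.004
grasp_force: 0.0
```

>>> {"name": "send_rows", "arguments": {
  "commands": [
    [[0,0,0,0],[0,0,0,0],[0,0,0,0],[0,0,0,0],[0,0,0,0],[0,0,0,0],[0,0,0,0],[0,0,0,0],[0,0,0,0],[0,0,0,0]]
  ],
  "fingers": 1,
  "grip_force": 20
}}

```text
time: 4.25
tool_pos: [0.6167, -0.0662, 0.0808]
tcp_rot: [0.0, 0.687, 0.727, 0.0]
ft_force: [0.8, -0.9, -0.2]
grip_width: 0.374
grasp_force: 20.0
```

>>> {"name": "send_rows", "arguments": {
  "commands": [
    [[0,0,0.1,0],[0,0,0.2,0],[0,0,0.2,0],[-0.2,0.15,0,0],[-0.25,0.2,0,0],[-0.25,0.2,0,0],[-0.25,0.2,0,0],[-0.2,0.15,0,0],[-0.1,0.07,0,0],[-0.02,0.02,0,0]]
  ]
}}

```text
time: 5.25
tool_pos: [0.4892, 0.0333, 0.1314]
tcp_rot: [0.0, 0.686, 0.727, 0.0]
ft_force: [0.7, -0.3, -1.6]
grip_width: 0.373
grasp_force: 20.0
```

Run:
```python
from h import *
np.set_printoptions(precision=4,suppress=True)
o=bot.get_obs(); print(o['tool_pos'],yaw(o),o['grip_width'])
for n in ('top','scene'):
    im,C,_=grab(n); cv2.imwrite(f'pics/{n}2.png',im)
im=cv2.imread('pics/w1.png')
```

```text
[0.4892 0.0333 0.1314] 0.05833828031775093 0.373413392915283
```

Lower to the bench (0.1314 to 0.0808), release, and rise.

>>> {"name": "send_rows", "arguments": {
  "commands": [
    [[0,0,-0.15,0],[0,0,-0.15,0],[0,0,-0.1,0],[0,0,-0.06,0],[0,0,-0.03,0],[0,0,-0.011,0],[0,0,0,0],[0,0,0,0],[0,0,0,0],[0,0,0,0]]
  ]
}}

```text
time: 6.35
tool_pos: [0.4897, 0.0328, 0.081]
tcp_rot: [0.0, 0.686, 0.727, 0.0]
ft_force: [0.3, -0.2, -1.2]
grip_width: 0.37
grasp_force: 20.0
```

>>> {"name": "send_rows", "arguments": {
  "commands": [
    [[0,0,0,0],[0,0,0,0],[0,0,0,0],[0,0,0,0],[0,0,0,0],[0,0,0,0],[0,0,0.1,0],[0,0,0.2,0],[0,0,0.2,0],[0,0,0.2,0]]
  ],
  "fingers": -1
}}

```text
time: 7.35
tool_pos: [0.4895, 0.0328, 0.1521]
tcp_rot: [0.0, 0.687, 0.727, 0.0]
ft_force: [0.1, 0.1, -0.1]
grip_width: 0.998
grasp_force: 0.0
```

>>> {"name": "send_rows", "arguments": {
  "commands": [
    [[0,0,0.2,0],[0.15,0.03,0.2,0],[0.25,0.05,0.2,0],[0.25,0.05,0.2,0],[0.25,0.05,0.1,0],[0.25,0.05,0,0],[0.2,0.04,0,0],[0.1,0,0,0],[0,0,0,0],[0,0,0,0]]
  ]
}}

```text
time: 8.35
tool_pos: [0.6338, 0.0596, 0.2407]
tcp_rot: [-0.0, 0.687, 0.727, -0.0]
ft_force: [0.1, -0.0, 0.3]
grip_width: 1.003
grasp_force: 0.0
```

Run:
```python
from h import *
np.set_printoptions(precision=4,suppress=True)
im,C,o=grab('wrist'); print(o['time'],o['tool_pos'],yaw(o),o['joint_pos']); im2,_,_=grab('top')
cv2.imwrite('pics/w3.png',im); cv2.imwrite('pics/t3.png',im2)
cv2.imwrite('pics/v3.png',np.hstack([im[:480],im2[160:400,60:440].repeat(2,0).repeat(2,1)[:480]])[:, :1400]); 
v=cv2.imread('pics/v3.png'); cv2.imwrite('pics/v3.png',cv2.resize(v,(800,int(v.shape[0]*800/v.shape[1]))))
```

```text
8.35 [0.6338 0.0596 0.2407] 0.057336249827945794 [-0.0099  0.5594  1.5845 -0.0001  0.9986 -0.0672]
```

View pics/v3.png

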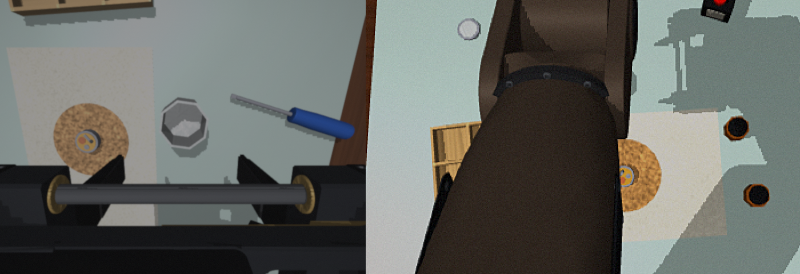

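Wrist view: the movement sits right way up on the pad at about (155,247) in the original picture, and the cup's rim is around (323,205). I'm taking a close crop of the cup for its rim.

Run:
```python
from h import *
im=cv2.imread('pics/w3.png'); cv2.imwrite('pics/c3.png',cv2.resize(im[150:290,260:400],None,fx=4,fy=4,interpolation=cv2.INTER_CUBIC))
H=cv2.cvtColor(im,cv2.COLOR_BGR2HSV); print(H[180,260:390:6].tolist());
```

```text
[[18, 8, 155], [18, 8, 155], [85, 22, 153], [85, 18, 152], [83, 22, 153], [85, 20, 151], [87, 18, 142], [120, 3, 98], [102, 9, 149], [105, 8, 130], [100, 5, 143], [105, 7, 148], [100, 5, 146], [105, 7, 137], [90, 10, 134], [85, 21, 148], [87, 19, 147], [83, 21, 148], [88, 21, 147], [85, 21, 147], [85, 21, 148], [85, 21, 147]]
```

View pics/c3.png

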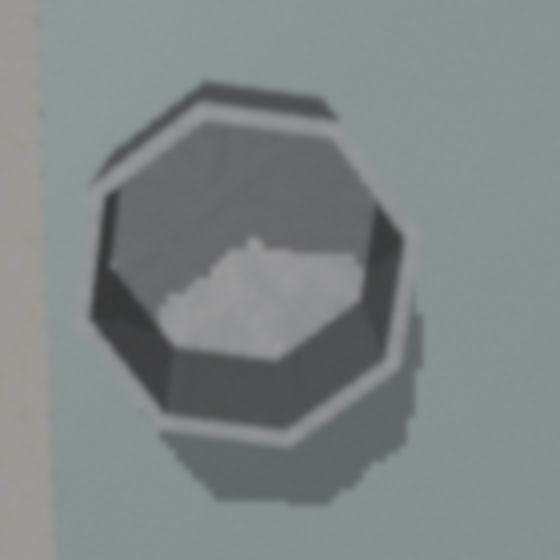

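The crop shows the rim octagon with outer corners at (205,100), (340,120), (414,238), (402,365), (290,444), (160,430), (85,320), (98,185).

Run:
```python
from h import *
np.set_printoptions(precision=4,suppress=True)
o=bot.get_obs(); C=cam('wrist',o)
p=np.array([(205,100),(340,120),(414,238),(402,365),(290,444),(160,430),(85,320),(98,185)])/4+[259.6,149.6]
for z in(.05,.058,.066): print(z,octfit(cast(C,p,z)))
# other view: w1
S=cv2.imread('pics/w1.png')
# pad & movement from w3
im=cv2.imread('pics/w3.png'); m=mask(im,(8,60,40),(28,255,255)); m[290:]=0
for c in blobs(m,60,40000,9)[:4]: print(cv2.contourArea(c),ctr(c),circ(cast(C,cv2.convexHull(c)[:,0],0)),cast(C,ctr(c),.014))
m=mask(im,(8,190,100),(28,255,255))
T=cv2.imread('pics/t3.png'); CT=cam('top',o)
# crate right wall / far corner edges in top0 and scene0
```

```text
0.05 (array([0.6375, 0.0723]), array([0.0639, 0.0646, 0.0634, 0.0621]), np.float64(41.0))
0.058 (array([0.6373, 0.0738]), array([0.0621, 0.0627, 0.0616, 0.0604]), np.float64(41.0))
0.066 (array([0.6371, 0.0754]), array([0.0603, 0.0609, 0.0598, 0.0586]), np.float64(41.0))
11412.5 [157.206 237.811] (array([0.4911, 0.0297]), np.float64(0.05918124420168633)) [[0.4959 0.0407 0.014 ]]
7072.5 [619.821  199.5622] (array([0.919 , 0.1137]), np.float64(0.1029898413284587)) [[0.8901 0.0965 0.014 ]]
4607.0 [124.8168   9.8159] (array([0.4746, 0.3728]), np.float64(0.1768430421726768)) [[0.4801 0.2175 0.014 ]]
```

>>> {"name": "send_rows", "arguments": {
  "commands": [
    [[0.015,0.072,-0.1,-0.53],[0.015,0.072,-0.1,-0.53],[0,0,-0.2,0],[0,0,-0.3,0],[0,0,-0.3,0],[0,0,-0.3,0],[0,0,-0.2,0],[0,0,-0.07,0],[0,0,-0.03,0],[0,0,0,0]]
  ]
}}

```text
time: 9.45
tool_pos: [0.6378, 0.0742, 0.0815]
tcp_rot: [0.0, 0.731, 0.682, 0.0]
ft_force: [-0.0, -0.1, -0.3]
grip_width: 1.001
grasp_force: 0.0
```

>>> {"name": "send_rows", "arguments": {
  "commands": [
    [[0,0,0,0],[0,0,0,0],[0,0,0,0],[0,0,0,0],[0,0,0,0],[0,0,0,0],[0,0,0,0],[0,0,0,0],[0,0,0,0],[0,0,0,0]]
  ],
  "fingers": 1,
  "grip_force": 12
}}

```text
time: 10.45
tool_pos: [0.6376, 0.0742, 0.081]
tcp_rot: [0.0, 0.731, 0.682, 0.0]
ft_force: [-2.7, 0.4, 5.8]
grip_width: 0.655
grasp_force: 12.0
```

>>> {"name": "send_rows", "arguments": {
  "commands": [
    [[0,0,0.1,0],[0,0,0.25,0],[0,0,0.25,0],[0,0,0.2,0],[-0.25,0.09,0.1,0.5],[-0.3,0.1,0,0.5],[-0.3,0.1,0,0.5],[-0.3,0.1,0,0],[-0.2,0.07,0,0],[0,0,0,0]]
  ]
}}

```text
time: 11.45
tool_pos: [0.5006, 0.1209, 0.1713]
tcp_rot: [-0.0, 0.667, 0.745, -0.0]
ft_force: [0.2, -0.8, -0.8]
grip_width: 0.649
grasp_force: 12.0
```

Run:
```python
from h import *
np.set_printoptions(precision=4,suppress=True)
im,C,o=grab('wrist'); print(o['time'],o['tool_pos'],np.degrees(yaw(o)),o['grip_width'])
cv2.imwrite('pics/w4.png',im)
```

```text
11.45 [0.5006 0.1209 0.1713] 6.387046799281708 0.6486455189479711
```

View pics/w4.png

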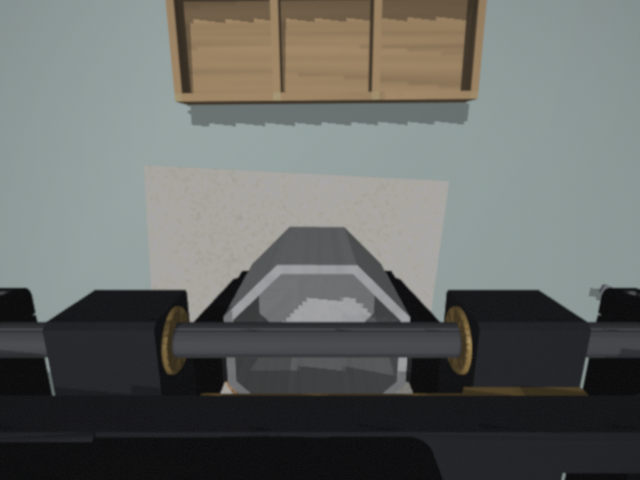

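The held cup is level and its flat faces the crate. The crate's near wall shows its outer top corners at about (178,100) and (477,97), nearly parallel to the picture's rows.

Run:
```python
from h import *
np.set_printoptions(precision=4,suppress=True)
im=cv2.imread('pics/w4.png'); C=cam('wrist',bot.get_obs())
for u in(200,320,450): print(u,im[90:112,u,:].sum(1).tolist())
P=cast(C,[(178,100),(477,97)],.022); print(P, np.linalg.norm(P[1]-P[0]), np.degrees(np.arctan2(*(P[1]-P[0])[[1,0]])))
d=(P[1]-P[0])[:2]; d/=np.linalg.norm(d); n=np.array([-d[1],d[0]]); t=bot.get_obs()['tool_pos'][:2]; print('dist tcp->wall',(P[0][:2]-t)@n,'n',n)
```

```text
200 [384, 380, 381, 384, 389, 392, 392, 389, 392, 385, 354, 279, 191, 175, 232, 296, 329, 336, 332, 335, 333, 335]
320 [388, 387, 389, 386, 386, 386, 387, 387, 376, 341, 263, 186, 177, 237, 298, 326, 331, 331, 332, 334, 335, 335]
450 [383, 388, 389, 389, 388, 389, 388, 378, 334, 251, 181, 183, 250, 304, 324, 328, 328, 328, 327, 328, 329, 328]
[[0.409  0.2048 0.022 ]
 [0.5882 0.2264 0.022 ]] 0.18047144850901095 6.867249065043187
dist tcp->wall 0.09473611493304687 n [-0.1196  0.9928]
```

Plan: rotate the cup between the lightly gripping pads by pushing its side on the crate's fixed edge. First, set it down and regrip near the rim to get a long lever.

>>> {"name": "send_rows", "arguments": {
  "commands": [
    [[0,0,-0.2,0],[0,0,-0.3,0],[0,0,-0.2,0],[0,0,-0.1,0],[0,0,-0.06,0],[0,0,-0.03,0],[0,0,-0.01,0],[0,0,0,0],[0,0,0,0],[0,0,0,0]]
  ]
}}

```text
time: 12.5
tool_pos: [0.5028, 0.1202, 0.0812]
tcp_rot: [0.0, 0.667, 0.745, 0.0]
ft_force: [-0.7, 0.7, -2.1]
grip_width: 0.654
grasp_force: 12.0
```

>>> {"name": "send_rows", "arguments": {
  "commands": [
    [[0,0,0,0],[0,0,0,0],[0,0,0,0],[0,0,0,0],[0,0,0,0],[0,0,0.1,0.04],[0,0,0.15,0.04],[0,0,0.07,0],[0,0,0,0],[0,0,0,0]]
  ],
  "fingers": -1
}}

```text
time: 13.5
tool_pos: [0.5026, 0.1202, 0.1129]
tcp_rot: [0.0, 0.663, 0.748, 0.0]
ft_force: [0.4, 0.2, -0.2]
grip_width: 0.999
grasp_force: 0.0
```

>>> {"name": "send_rows", "arguments": {
  "commands": [
    [[0,0,0,0],[0,0,0,0],[0,0,0,0],[0,0,0,0],[0,0,0,0],[0,0,0,0],[0,0,0,0],[0,0,0,0],[0,0,0,0],[0,0,0,0]]
  ],
  "fingers": 1,
  "grip_force": 6
}}

```text
time: 14.5
tool_pos: [0.5026, 0.1202, 0.1127]
tcp_rot: [0.0, 0.663, 0.748, -0.0]
ft_force: [0.3, -0.2, -1.2]
grip_width: 0.652
grasp_force: 6.0
```

>>> {"name": "send_rows", "arguments": {
  "commands": [
    [[0,0,0.05,0],[-0.012,0.1,0,0],[-0.018,0.15,0,0],[-0.018,0.15,0,0],[-0.012,0.1,0,0],[-0.008,0.07,0,0],[-0.005,0.045,0,0],[0,0,0,0],[0,0,0,0],[0,0,0,0]]
  ]
}}

```text
time: 15.5
tool_pos: [0.4954, 0.1814, 0.1178]
tcp_rot: [0.0, 0.664, 0.748, -0.0]
ft_force: [-0.7, -0.7, -1.2]
grip_width: 0.652
grasp_force: 6.0
```

>>> {"name": "send_rows", "arguments": {
  "commands": [
    [[-0.003,0.026,0,0],[-0.005,0.042,0.038,0],[-0.006,0.047,0.031,0],[-0.006,0.049,0.027,0],[-0.006,0.054,0.019,0],[-0.007,0.055,0.012,0],[-0.007,0.056,0.004,0],[0,0,0,0],[0,0,0,0],[0,0,0,0]]
  ]
}}

```text
time: 16.5
tool_pos: [0.4913, 0.2146, 0.1307]
tcp_rot: [-0.0, 0.664, 0.748, 0.0]
ft_force: [-0.7, 0.3, -0.8]
grip_width: 0.656
grasp_force: 6.0
```

Run:
```python
from h import *
np.set_printoptions(precision=4,suppress=True)
im,C,o=grab('wrist'); s,_,_=grab('scene'); print(o['time'],o['tool_pos'],np.degrees(yaw(o)),o['grip_width'],o['ft_force'])
cv2.imwrite('pics/w5.png',im);cv2.imwrite('pics/s5.png',s)
cv2.imwrite('pics/v5.png',np.hstack([im[60:360,140:500],cv2.resize(s[200:400,320:600],None,fx=1.5,fy=1.5)]))
```

```text
16.5 [0.4913 0.2146 0.1307] 6.863019984658162 0.6558402399348369 [-0.738   0.2892 -0.7958]
```

View pics/v5.png

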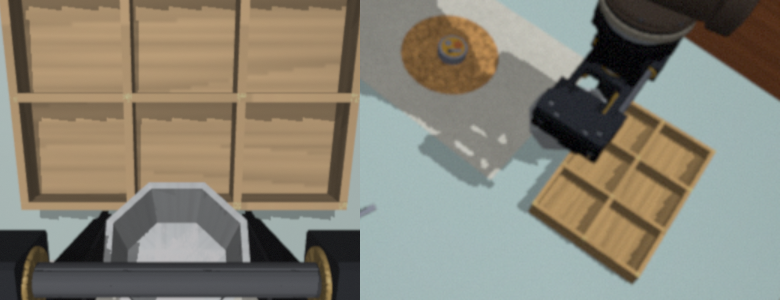

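The crop shows the mouth tilted toward the crate and the camera, looking straight into the cup; the cup is turning about the pads as planned. Continue the arc to horizontal.

>>> {"name": "send_rows", "arguments": {
  "commands": [
    [[-0.007,0.056,-0.002,0],[-0.007,0.056,-0.011,0],[-0.006,0.053,-0.017,0],[-0.006,0.052,-0.024,0],[-0.006,0.047,-0.031,0],[-0.005,0.043,-0.036,0],[-0.004,0.03,-0.033,0],[0,0,0,0],[0,0,0,0],[0,0,0,0]]
  ]
}}

```text
time: 17.6
tool_pos: [0.4871, 0.2481, 0.1152]
tcp_rot: [-0.0, 0.664, 0.748, -0.0]
ft_force: [-0.3, -0.1, -0.7]
grip_width: 0.651
grasp_force: 6.0
```

Run:
```python
from h import *
np.set_printoptions(precision=4,suppress=True)
im,C,o=grab('wrist'); s,_,_=grab('scene'); print(o['time'],o['tool_pos'],np.degrees(yaw(o)),o['grip_width'],o['ft_force'])
cv2.imwrite('pics/w6.png',im);cv2.imwrite('pics/s6.png',s)
cv2.imwrite('pics/v6.png',np.hstack([im[60:360,140:500],cv2.resize(s[200:400,320:600],None,fx=1.5,fy=1.5)]))
```

```text
17.6 [0.4871 0.2481 0.1152] 6.85689540984738 0.6513754197882863 [-0.3168 -0.0652 -0.748 ]
```

View pics/v6.png

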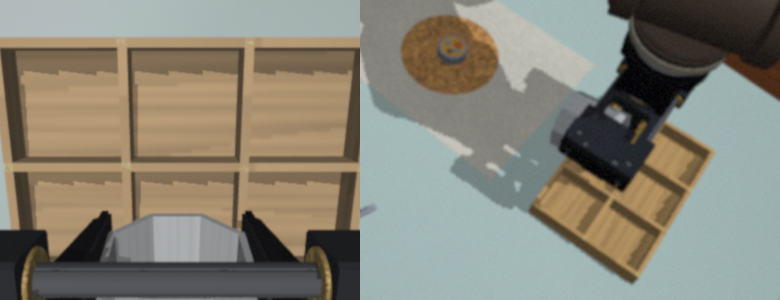

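The cup is about horizontal over the crate edge, mouth toward the crate; in the scene view its closed bottom faces outward at (575,120). I'm gripping harder, lifting off and carrying it back onto the open bench on its side.

>>> {"name": "send_rows", "arguments": {
  "commands": [
    [[0,0,0,0],[0,0,0,0],[0,0,0.15,0],[0,0,0.2,0],[0.012,-0.1,0.1,0],[0.03,-0.25,0,0],[0.036,-0.3,0,0],[0.036,-0.3,0,0],[0.022,-0.17,0,0],[0,0,0,0]]
  ],
  "grip_force": 30
}}

```text
time: 18.7
tool_pos: [0.501, 0.134, 0.1604]
tcp_rot: [0.0, 0.665, 0.747, -0.0]
ft_force: [-0.7, 0.6, -1.0]
grip_width: 0.65
grasp_force: 30.0
```

Run:
```python
from h import *
np.set_printoptions(precision=4,suppress=True)
im,C,o=grab('wrist'); s,_,_=grab('scene'); print(o['time'],o['tool_pos'],np.degrees(yaw(o)),o['grip_width'],o['ft_force'])
cv2.imwrite('pics/w7.png',im);cv2.imwrite('pics/s7.png',s)
cv2.imwrite('pics/v7.png',np.hstack([im[60:360,140:500],cv2.resize(s[170:370,290:570],None,fx=1.5,fy=1.5)]))
```

```text
18.7 [0.501  0.134  0.1604] 6.7118799877412725 0.6499518995265254 [-0.6732  0.554  -1.0258]
```

View pics/v7.png

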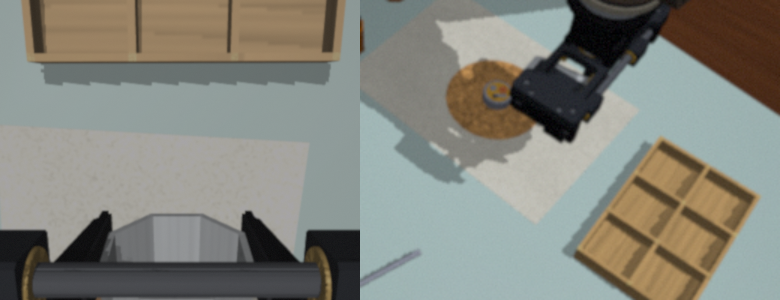

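The cup is still held horizontally, clear of the crate, and the movement on the pad is undisturbed. Now I'm lowering it to the bench.

>>> {"name": "send_rows", "arguments": {
  "commands": [
    [[0,0,-0.15,0],[0,0,-0.2,0],[0,0,-0.12,0],[0,0,-0.06,0],[0,0,-0.04,0],[0,0,-0.02,0],[0,0,-0.01,0],[0,0,-0.01,0],[0,0,0,0],[0,0,0,0]]
  ]
}}

```text
time: 19.8
tool_pos: [0.5009, 0.1363, 0.0997]
tcp_rot: [0.0, 0.664, 0.748, 0.0]
ft_force: [0.5, 0.0, -0.4]
grip_width: 0.648
grasp_force: 30.0
```

>>> {"name": "send_rows", "arguments": {
  "commands": [
    [[0,0,-0.01,0],[0,0,-0.01,0],[0,0,-0.01,0],[0,0,-0.01,0],[0,0,-0.01,0],[0,0,0,0],[0,0,0,0],[0,0,0,0],[0,0,0,0],[0,0,0,0]]
  ]
}}

```text
time: 20.8
tool_pos: [0.5009, 0.1366, 0.095]
tcp_rot: [0.0, 0.664, 0.748, 0.0]
ft_force: [-2.7, 3.0, 8.2]
grip_width: 0.652
grasp_force: 30.0
```

>>> {"name": "send_rows", "arguments": {
  "commands": [
    [[0,0,0,0],[0,0,0,0],[0,0,0,0],[0,0,0,0],[0,0,0.05,0],[0,0,0.15,0],[0,0,0.3,0],[0,0,0.35,0],[0,0,0.35,0],[0,0,0.1,0]]
  ],
  "fingers": -1
}}

```text
time: 21.8
tool_pos: [0.5015, 0.1364, 0.228]
tcp_rot: [0.002, 0.663, 0.748, 0.002]
ft_force: [-0.1, 0.6, -0.0]
grip_width: 1.0
grasp_force: 0.0
```

Run:
```python
from h import *
np.set_printoptions(precision=4,suppress=True)
im,C,o=grab('wrist'); print(o['time'],o['tool_pos'],np.degrees(yaw(o)),o['grip_width'],o['ft_force'])
cv2.imwrite('pics/w8.png',im)
```

```text
21.8 [0.5015 0.1364 0.228 ] 6.870669797912772 0.9998800536387801 [-0.0894  0.6379 -0.0392]
```

View pics/w8.png

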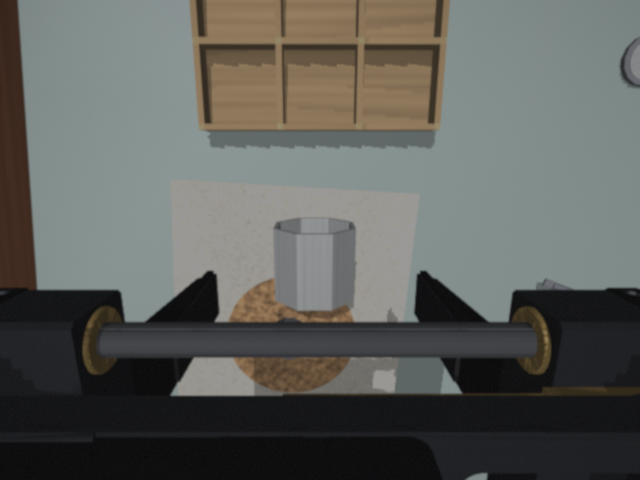

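The cup lies on a flat side, mouth toward the crate: rim top edge around row 236, closed end around row 310, centre column about 315.

Run:
```python
from h import *
np.set_printoptions(precision=4,suppress=True)
C=cam('wrist',bot.get_obs()); im=cv2.imread('pics/w8.png').sum(2)
print(im[212:246,315].tolist()); print(im[300:320,315].tolist())
print([int(x) for x in im[270,265:285]],[int(x) for x in im[270,345:365]])
for z,p in((.062,(315,236)),(.062,(315,310)),(.0,(315,218)),(.031,(274,270)),(.031,(355,270))): print(z,p,cast(C,p,z)[0])
```

```text
[457, 457, 461, 460, 443, 415, 401, 422, 429, 430, 429, 430, 429, 429, 432, 430, 426, 429, 431, 426, 408, 368, 380, 418, 432, 433, 434, 432, 432, 435, 433, 431, 433, 432]
[426, 426, 428, 423, 424, 425, 422, 425, 420, 404, 336, 254, 210, 211, 222, 225, 237, 292, 333, 336]
[442, 447, 452, 453, 454, 452, 446, 439, 433, 409, 378, 370, 362, 357, 357, 362, 365, 365, 365, 362] [325, 322, 320, 325, 327, 326, 326, 322, 324, 330, 371, 435, 453, 454, 455, 455, 454, 455, 452, 449]
0.062 (315, 236) [0.5008 0.1418 0.062 ]
0.062 (315, 310) [0.5074 0.0857 0.062 ]
0.0 (315, 218) [0.5008 0.1427 0.    ]
0.031 (274, 270) [0.4722 0.1024 0.031 ]
0.031 (355, 270) [0.5372 0.11   0.031 ]
```

>>> {"name": "send_rows", "arguments": {
  "commands": [
    [[0.02,-0.2,0,0],[0.025,-0.2,-0.05,0],[0,-0.018,-0.2,0],[0,0,-0.3,0],[0,0,-0.3,0],[0,0,-0.25,0],[0,0,-0.12,0],[0,0,-0.05,0],[0,0,-0.02,0],[0,0,0,0]]
  ]
}}

```text
time: 22.85
tool_pos: [0.5055, 0.0946, 0.0959]
tcp_rot: [0.0, 0.663, 0.748, 0.0]
ft_force: [0.1, 0.0, 0.1]
grip_width: 1.0
grasp_force: 0.0
```

>>> {"name": "send_rows", "arguments": {
  "commands": [
    [[0,0,0,0],[0,0,0,0],[0,0,0,0],[0,0,0,0],[0,0,0,0],[0,0,0,0],[0,0,0,0],[0,0,0,0],[0,0,0,0],[0,0,0,0]]
  ],
  "fingers": 1,
  "grip_force": 6
}}

```text
time: 23.85
tool_pos: [0.5054, 0.0945, 0.0956]
tcp_rot: [0.0, 0.663, 0.748, 0.0]
ft_force: [-0.3, 0.2, 5.8]
grip_width: 0.649
grasp_force: 6.0
```

>>> {"name": "send_rows", "arguments": {
  "commands": [
    [[0,0,0.06,0],[0,0,0.07,0],[-0.012,0.1,0,0],[-0.018,0.15,0,0],[-0.018,0.15,0,0],[-0.018,0.15,0,0],[-0.012,0.1,0,0],[-0.007,0.055,0,0],[0,0,0,0],[0,0,0,0]]
  ]
}}

```text
time: 24.85
tool_pos: [0.4968, 0.165, 0.1084]
tcp_rot: [-0.0, 0.663, 0.748, -0.0]
ft_force: [1.0, -0.6, -0.8]
grip_width: 0.65
grasp_force: 6.0
```

Run:
```python
from h import *
np.set_printoptions(precision=4,suppress=True)
im,C,o=grab('wrist'); print(o['time'],o['tool_pos'],np.degrees(yaw(o)),o['grip_width'],o['ft_force'])
cv2.imwrite('pics/w9.png',im); s=im.sum(2)
d=np.array([-.1196,.9928]); P=np.array([.409,.2048]); print('w',(o['tool_pos'][:2]-P)@d)
print([int(x) for x in s[150:300:3,315]])
```

```text
24.85 [0.4968 0.165  0.1084] 6.874791259981802 0.6496814563220947 [ 0.965  -0.6182 -0.8354]
w -0.05003868796142713
[403, 401, 404, 403, 406, 406, 401, 347, 313, 406, 405, 400, 338, 374, 393, 508, 509, 503, 429, 501, 499, 495, 498, 494, 495, 494, 494, 494, 493, 492, 493, 494, 491, 493, 491, 492, 491, 491, 491, 494, 489, 488, 490, 488, 490, 488, 488, 489, 492, 490]
```

>>> {"name": "send_rows", "arguments": {
  "commands": [
    [[-0.004,0.04,0,0],[-0.004,0.033,0.06,0],[-0.005,0.04,0.056,0],[-0.006,0.048,0.05,0],[-0.006,0.053,0.043,0],[-0.007,0.059,0.037,0],[-0.008,0.064,0.028,0],[-0.008,0.066,0.02,0],[-0.008,0.067,0.011,0],[0,0,0,0]]
  ]
}}

```text
time: 25.9
tool_pos: [0.4911, 0.2129, 0.1391]
tcp_rot: [0.0, 0.663, 0.748, 0.0]
ft_force: [-0.0, -0.8, -0.6]
grip_width: 0.652
grasp_force: 6.0
```

Run:
```python
from h import *
np.set_printoptions(precision=4,suppress=True)
im,C,o=grab('wrist'); s,_,_=grab('scene'); print(o['time'],o['tool_pos'],np.degrees(yaw(o)),o['grip_width'],o['ft_force'])
cv2.imwrite('pics/w10.png',im);cv2.imwrite('pics/s10.png',s)
cv2.imwrite('pics/v10.png',np.hstack([im[60:360,140:500],cv2.resize(s[170:370,320:600],None,fx=1.5,fy=1.5)]))
```

```text
25.9 [0.4911 0.2129 0.1391] 6.9105477293690205 0.6515460218718859 [-0.0436 -0.8322 -0.6418]
```

View pics/v10.png

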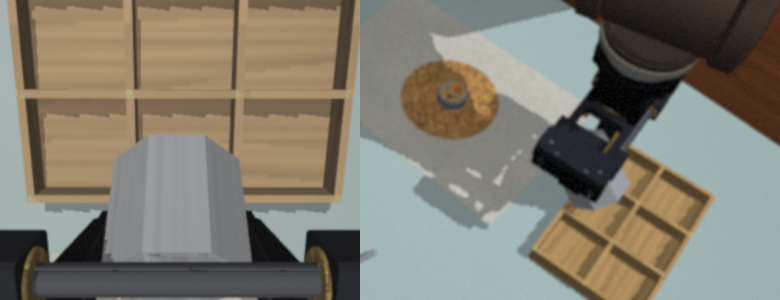

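The cup is tilted, its upper flat seen from the rim (full-frame row 195) to the closed end (row 313). Working out the tilt from those two rows.

Run:
```python
from h import *
o=bot.get_obs(); C=cam('wrist',o); n=np.array([-.1196,.9928,0]); z=np.array([0,0,1])
G=o['tool_pos']-[0,0,.0646]
for ps in range(0,91,10):
    t=np.radians(ps); a=np.cos(t)*n-np.sin(t)*z; b=-np.sin(t)*n-np.cos(t)*z
    print(ps,proj(C,[G+.048*a-.031*b,G-.010*a-.031*b])[:,1].round())
```

```text
0 [206. 359.]
10 [189. 348.]
20 [178. 334.]
30 [173. 319.]
40 [172. 303.]
50 [175. 288.]
60 [181. 273.]
70 [190. 260.]
80 [201. 248.]
90 [214. 240.]
```

Extent of 118 rows means a tilt of about 47°, with the pivot slipped ~10 mm along the cup, and the rim lip is about to slide off. Back off, lower, and push again on the wall.

>>> {"name": "send_rows", "arguments": {
  "commands": [
    [[0.013,-0.11,0.01,0],[0.013,-0.11,0,0],[0,0,-0.07,0],[0,0,-0.065,0],[-0.006,0.05,0,0],[-0.007,0.063,0,0],[-0.007,0.057,0.02,0],[-0.006,0.053,0.01,0],[-0.007,0.057,0,0],[-0.007,0.055,-0.01,0]]
  ]
}}

```text
time: 27.0
tool_pos: [0.4899, 0.2242, 0.1289]
tcp_rot: [0.0, 0.663, 0.748, 0.0]
ft_force: [-0.2, -1.2, 3.0]
grip_width: 0.652
grasp_force: 6.0
```

Run:
```python
from h import *
np.set_printoptions(precision=4,suppress=True)
im,C,o=grab('wrist'); s=im.astype(int).sum(2)
print(o['time'],o['tool_pos'],o['grip_width'],o['ft_force'])
print('w',(o['tool_pos'][:2]-[.409,.2048])@[-.1196,.9928])
cv2.imwrite('pics/w11.png',im); 
for c in(305,318,330): print([int(x) for x in s[150:330:4,c]])
```

```text
27.0 [0.4899 0.2242 0.1289] 0.6518886858684844 [-0.2371 -1.1504  3.0147]
w 0.009616989697176183
[444, 437, 421, 398, 394, 307, 438, 435, 316, 322, 323, 318, 404, 413, 414, 409, 426, 428, 384, 380, 384, 384, 382, 383, 383, 383, 383, 383, 381, 380, 381, 380, 382, 380, 381, 381, 489, 521, 493, 492, 495, 523, 521, 291, 167]
[441, 433, 416, 396, 412, 318, 436, 435, 316, 320, 324, 358, 424, 413, 417, 409, 428, 429, 387, 384, 384, 382, 386, 381, 382, 383, 383, 382, 381, 379, 382, 381, 379, 380, 378, 380, 483, 511, 494, 492, 493, 492, 511, 305, 170]
[437, 430, 412, 397, 418, 317, 434, 429, 314, 322, 322, 317, 422, 416, 412, 406, 430, 428, 391, 388, 387, 387, 388, 384, 384, 384, 384, 384, 381, 380, 381, 378, 381, 380, 377, 378, 482, 509, 498, 500, 533, 539, 523, 287, 168]
```

Tilt is now about 70° (side rows 220–292, closed end showing above). I'm lifting off and taking it to the open bench to press it flush.

>>> {"name": "send_rows", "arguments": {
  "commands": [
    [[0,0,0.1,0],[0,0,0.2,0],[0.012,-0.1,0,0],[0.024,-0.2,0,0],[0.03,-0.25,0,0],[0.03,-0.25,0,0],[0.022,-0.18,0,0],[0,0,-0.2,0],[0,0,-0.15,0],[0,0,-0.05,0]]
  ]
}}

```text
time: 28.05
tool_pos: [0.5011, 0.1247, 0.1171]
tcp_rot: [-0.001, 0.664, 0.748, -0.001]
ft_force: [-0.2, 0.5, -0.9]
grip_width: 0.652
grasp_force: 6.0
```

>>> {"name": "send_rows", "arguments": {
  "commands": [
    [[0,0,-0.01,0],[0,0,-0.01,0],[0,0,-0.01,0],[0,0,-0.01,0],[0,0,-0.01,0],[0,0,-0.01,0],[0,0,-0.01,0],[0,0,0,0],[0,0,0,0],[0,0,0,0]]
  ]
}}

```text
time: 29.05
tool_pos: [0.5017, 0.1257, 0.1118]
tcp_rot: [0.0, 0.663, 0.748, 0.0]
ft_force: [-1.7, 2.8, 5.7]
grip_width: 0.65
grasp_force: 6.0
```

Run:
```python
from h import *
np.set_printoptions(precision=4,suppress=True)
im,C,o=grab('wrist'); s=im.astype(int).sum(2)
print(o['time'],o['tool_pos'],o['grip_width'],o['ft_force'])
cv2.imwrite('pics/w12.png',im); 
for c in(305,318,330): print([int(x) for x in s[150:330:4,c]])
```

```text
29.05 [0.5017 0.1257 0.1118] 0.6502649835029249 [-1.6978  2.7725  5.7261]
[471, 471, 471, 469, 472, 471, 471, 471, 471, 468, 480, 507, 501, 503, 496, 501, 503, 500, 423, 329, 332, 331, 333, 329, 329, 332, 332, 330, 331, 331, 331, 332, 328, 328, 329, 351, 473, 447, 441, 441, 445, 462, 451, 264, 151]
[471, 471, 468, 471, 471, 471, 470, 469, 470, 469, 470, 500, 502, 507, 505, 502, 504, 500, 425, 334, 332, 331, 331, 333, 331, 332, 333, 331, 328, 331, 330, 331, 328, 330, 328, 354, 467, 446, 441, 441, 444, 441, 447, 254, 150]
[471, 468, 469, 468, 470, 468, 468, 467, 469, 469, 470, 504, 504, 506, 504, 500, 501, 497, 427, 335, 334, 335, 333, 334, 332, 331, 332, 331, 331, 328, 326, 326, 326, 325, 324, 349, 486, 449, 444, 446, 494, 489, 482, 265, 150]
```

>>> {"name": "send_rows", "arguments": {
  "commands": [
    [[0,0,-0.01,0],[0,0,-0.01,0],[0,0,-0.01,0],[0,0,-0.01,0],[0,0,-0.01,0],[0,0,-0.01,0],[0,0,-0.01,0],[0,0,-0.01,0],[0,0,0,0],[0,0,0,0]]
  ]
}}

```text
time: 30.1
tool_pos: [0.5017, 0.1257, 0.1037]
tcp_rot: [0.0, 0.664, 0.748, 0.0]
ft_force: [-0.7, 2.8, 6.6]
grip_width: 0.649
grasp_force: 6.0
```

Run:
```python
from h import *
np.set_printoptions(precision=4,suppress=True)
im,C,o=grab('wrist'); s=im.astype(int).sum(2)
print(o['time'],o['tool_pos'],o['grip_width'],o['ft_force'])
cv2.imwrite('pics/w13.png',im)
for c in(318,): print([int(x) for x in s[150:330:4,c]])
t=o['tool_pos'].copy(); n=np.array([-.1196,.9928,0])
for z in (0,.058): print(z,proj(C,[np.r_[t[:2],z]+.031*n]))
```

```text
30.1 [0.5017 0.1257 0.1037] 0.6494430052610126 [-0.6589  2.8364  6.584 ]
[465, 468, 464, 465, 468, 466, 467, 466, 468, 465, 465, 493, 496, 502, 506, 500, 498, 501, 306, 304, 305, 308, 305, 306, 305, 304, 308, 303, 303, 303, 304, 386, 464, 457, 454, 456, 452, 453, 453, 500, 484, 466, 490, 273, 147]
0 [[316.1815 216.7888]]
0.058 [[316.2402 245.3743]]
```

Run:
```python
from h import *
o=bot.get_obs(); C=cam('wrist',o); n=np.array([-.1196,.9928,0]); z=np.array([0,0,1])
s=cv2.imread('pics/w13.png').astype(int).sum(2); print([int(x) for x in s[214:230,318]],[int(x) for x in s[266:284,318]])
G=o['tool_pos']-[0,0,.0646]
for ps in range(50,96,5):
    t=np.radians(ps); a=np.cos(t)*n-np.sin(t)*z; b=-np.sin(t)*n-np.cos(t)*z
    m=(G[2]-.031*np.cos(t))/np.sin(t)
    print(ps,m,proj(C,[G+m*a-.031*b,G+(m-.058)*a-.031*b])[:,1].round())
```

```text
[498, 497, 499, 501, 501, 483, 415, 333, 306, 305, 305, 306, 304, 304, 306, 304] [303, 302, 303, 301, 304, 302, 304, 322, 386, 439, 454, 459, 464, 475, 482, 473, 457, 454]
50 0.025068509735285533 [214. 349.]
55 0.026062486326235583 [211. 335.]
60 0.027285583514076592 [209. 320.]
65 0.02871964992314244 [208. 305.]
70 0.030358207999247353 [207. 291.]
75 0.032203940753505564 [208. 277.]
80 0.034267515532220856 [210. 265.]
85 0.036567330186433 [213. 254.]
90 0.039130008480272205 [217. 245.]
95 0.0419916273250403 [222. 239.]
```

>>> {"name": "send_rows", "arguments": {
  "commands": [
    [[0,0,-0.01,0],[0,0,-0.01,0],[0,0,-0.01,0],[0,0,-0.01,0],[0,0,-0.01,0],[0,0,-0.01,0],[0,0,0,0],[0,0,0,0],[0,0,0,0],[0,0,0,0]]
  ]
}}

```text
time: 31.15
tool_pos: [0.5017, 0.1257, 0.0977]
tcp_rot: [0.0, 0.663, 0.748, 0.0]
ft_force: [-1.5, 3.8, 4.8]
grip_width: 0.652
grasp_force: 6.0
```

>>> {"name": "send_rows", "arguments": {
  "commands": [
    [[0,0,0,0],[0,0,0,0],[0,0,0,0],[0,0,0,0],[0,0,0,0],[0,0,0.1,0],[0,0,0.25,0],[0,0,0.35,0],[0,0,0.35,0],[0,0,0.25,0]]
  ],
  "fingers": -1
}}

```text
time: 32.15
tool_pos: [0.5017, 0.1255, 0.2303]
tcp_rot: [0.001, 0.663, 0.748, 0.001]
ft_force: [-0.3, 0.4, 0.5]
grip_width: 0.998
grasp_force: 0.0
```

Run:
```python
from h import *
np.set_printoptions(precision=4,suppress=True)
im,C,o=grab('wrist'); print(o['time'],o['tool_pos'],np.degrees(yaw(o)))
s,_,_=grab('scene'); t,_,_=grab('top'); cv2.imwrite('pics/s14.png',s); cv2.imwrite('pics/t14.png',t)
cv2.imwrite('pics/w14.png',im); cv2.imwrite('pics/v14.png',np.hstack([im[150:320,220:460].repeat(2,0).repeat(2,1),cv2.resize(s[150:300,290:430],(317,340))]))
print(proj(C,[[*o['tool_pos'][:2],.058]]))
```

```text
32.15 [0.5017 0.1255 0.2303] 6.86958360550794
[[315.7721 241.121 ]]
```

View pics/v14.png

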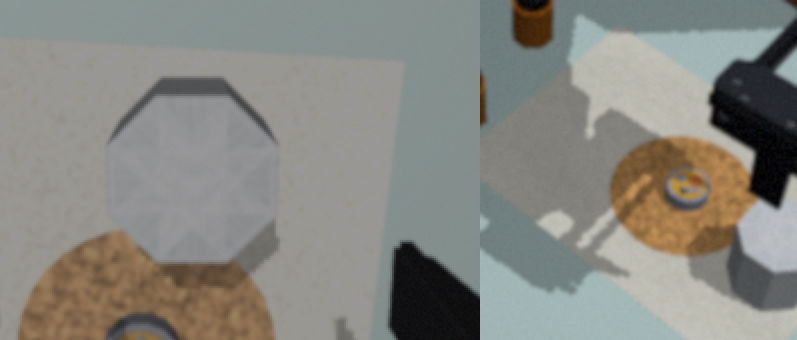

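The cup now stands mouth-down, its closed face centred at about full-frame (316,240), beside the pad with the movement. I'm measuring the cup and movement for placing.

Run:
```python
from h import *
np.set_printoptions(precision=4,suppress=True)
o=bot.get_obs(); C=cam('wrist',o); CS=cam('scene',o); CT=cam('top',o)
# cup top face corners (crop /2 + offset)
p=np.array([(160,95),(224,95),(278,146),(278,211),(225,264),(158,264),(107,213),(107,144)])/2+[219.8,149.8]
print('cup',octfit(cast(C,p,.058)))
def steel(im,box):
    x0,y0,x1,y1=box; r=im[y0:y1,x0:x1]; H=cv2.cvtColor(r,cv2.COLOR_BGR2HSV); return H
# scene: movement region ; cork has S high. steel rim: low S pixels inside the cork
s=cv2.imread('pics/s14.png'); H=cv2.cvtColor(s,cv2.COLOR_BGR2HSV); 
cork=blobs(mask(s,(5,70,40),(28,255,255)),1500,9000,9)
for c in cork: print('cork?',cv2.contourArea(c),ctr(c),circ(cast(CS,cv2.convexHull(c)[:,0],0)))
m=np.zeros(s.shape[:2],np.uint8); m[215:248,395:425]=(H[215:248,395:425,1]<75)*255
b=blobs(m,40,2000,7)
for c in b: h=cv2.convexHull(c)[:,0]; print('mov scene',cv2.contourArea(c),ctr(c),h.min(0),h.max(0),cast(CS,ctr(c),.007))
# w3 earlier pose for the wrist view of the movement
w=cv2.imread('pics/w3.png'); o3=dict(o); o3['tool_pos']=np.array([.6338,.0596,.2407]); q=np.array([-0.0,.687,.727,-0.0]); o3['tcp_rot']=q/np.linalg.norm(q); C3=cam('wrist',o3)
H=cv2.cvtColor(w,cv2.COLOR_BGR2HSV); m=np.zeros(w.shape[:2],np.uint8); m[220:280,125:185]=(H[220:280,125:185,1]<75)*255
for c in blobs(m,40,3000,7): h=cv2.convexHull(c)[:,0]; print('mov w3',cv2.contourArea(c),ctr(c),h.min(0),h.max(0),cast(C3,ctr(c),.007))
print('exp', proj(C3,[[.4895,.0295,.014]]),proj(CS,[[.4895,.0295,.014]]))
cv2.imwrite('pics/m3.png',np.hstack([cv2.resize(w[215:285,115:195],(400,350),interpolation=cv2.INTER_CUBIC),cv2.resize(s[205:260,380:440],(382,350),interpolation=cv2.INTER_CUBIC)]))
```

```text
cup (array([0.502 , 0.1261]), array([0.0624, 0.0622, 0.0631, 0.0622]), np.float64(7.0))
cork? 8162.0 [494.6074 323.3424] (array([0.4776, 0.2776]), np.float64(0.10591549022247965))
cork? 6098.0 [607.2391 433.7059] (array([0.4902, 0.4404]), np.float64(0.12072185835655344))
cork? 2514.0 [378.5354 235.7559] (array([0.4913, 0.0296]), np.float64(0.05944474557852144))
mov scene 512.0 [415.2451 230.3161] [397 215] [424 247] [[0.4394 0.0705 0.007 ]]
mov w3 1430.0 [153.2341 246.8495] [131 226] [176 268] [[0.4891 0.0304 0.007 ]]
exp [[150.4619 249.9343]] [[380.8191 230.0135]]
```

>>> {"name": "send_rows", "arguments": {
  "commands": [
    [[0,0,-0.1,0],[0,0,-0.3,0],[0,0,-0.35,0],[0,0,-0.3,0],[0,0,-0.15,0],[0,0,-0.08,0],[0,0,-0.03,0],[0,0,0,0],[0,0,0,0],[0,0,0,0]]
  ]
}}

```text
time: 33.3
tool_pos: [0.5019, 0.1255, 0.0972]
tcp_rot: [0.0, 0.664, 0.748, 0.001]
ft_force: [-0.8, -0.3, 0.5]
grip_width: 1.003
grasp_force: 0.0
```

>>> {"name": "send_rows", "arguments": {
  "commands": [
    [[0,0,0,0],[0,0,0,0],[0,0,0,0],[0,0,0,0],[0,0,0,0],[0,0,0,0],[0,0,0,0],[0,0,0,0],[0,0,0,0],[0,0,0,0]]
  ],
  "fingers": 1,
  "grip_force": 25
}}

```text
time: 34.3
tool_pos: [0.5016, 0.1255, 0.0965]
tcp_rot: [0.0, 0.664, 0.748, 0.0]
ft_force: [0.3, -0.7, 1.8]
grip_width: 0.65
grasp_force: 25.0
```

>>> {"name": "send_rows", "arguments": {
  "commands": [
    [[0,0,0.1,0],[0,0,0.2,0],[0,0,0.2,0],[0,0,0.05,0],[0,0,0,0],[0,0,0,0],[0,0,0,0],[0,0,0,0],[0,0,0,0],[0,0,0,0]]
  ]
}}

```text
time: 35.3
tool_pos: [0.5016, 0.1255, 0.1512]
tcp_rot: [-0.0, 0.664, 0.748, -0.0]
ft_force: [0.8, -1.1, -0.6]
grip_width: 0.654
grasp_force: 25.0
```

Run:
```python
from h import *
np.set_printoptions(precision=4,suppress=True)
s,CS,o=grab('scene'); t,CT,_=grab('top'); cv2.imwrite('pics/s15.png',s); cv2.imwrite('pics/t15.png',t)
print(o['time'],o['tool_pos'],np.degrees(yaw(o)),o['grip_width'],o['ft_force'])
a=cv2.imread('pics/s14.png'); print('mov region change',np.abs(s[215:245,365:398].astype(int)-a[215:245,365:398]).mean())
u=proj(CS,[[.489,.030,.014]])[0]; print(u)
H=cv2.cvtColor(s,cv2.COLOR_BGR2HSV); m=np.zeros(s.shape[:2],np.uint8); y,x=int(u[1]),int(u[0]); m[y-18:y+22,x-20:x+20]=(H[y-18:y+22,x-20:x+20,1]<75)*255
for c in blobs(m,40,2000,7): h=cv2.convexHull(c)[:,0]; print('mov scene',cv2.contourArea(c),ctr(c),h.min(0),h.max(0),cast(CS,ctr(c),.007))
```

```text
35.3 [0.5016 0.1255 0.1512] 6.864664291984466 0.6538989454140034 [ 0.791  -1.079  -0.6322]
mov region change 42.0959595959596
[381.2075 230.0229]
mov scene 625.0 [388.5427 230.4901] [372 212] [400 248] [[0.4756 0.0371 0.007 ]]
```

Run:
```python
from h import *
for f in('s14','s15','t15'):
    s=cv2.imread(f'pics/{f}.png'); H=cv2.cvtColor(s,cv2.COLOR_BGR2HSV)
    n='scene' if f[0]=='s' else 'top'
    u=proj(cam(n,bot.get_obs()),[[.489,.030,.014]])[0].astype(int); print(f,u)
    for y in range(u[1]-20,u[1]+22,3): print(' '.join('%3d/%3d'%(H[y,x,1],H[y,x,2]) for x in range(u[0]-24,u[0]+26,4)))
```

```text
s14 [381 230]
 16/131  17/133  16/126  31/147  73/172  85/176  64/167  45/187  16/187  13/183  14/182  21/ 74 232/ 11
 12/129  62/124 134/105 149/120 138/107 140/164 144/159 140/162 130/182  58/175  16/188  14/183  14/112
 85/120 139/117 139/112 142/120 142/ 97 148/114 138/150 143/150 140/155 141/156 110/165  16/186  15/188
139/112 140/122 147/104 141/105 140/111 143/118 144/147 139/162 139/160 139/174 140/146 120/170  15/183
139/117 141/123 146/108 140/115 138/107 142/113 124/109 135/162 144/159 141/177 137/180 142/156  79/165
141/114 143/107 147/111 145/109 124/113  85/111 146/129  94/158 131/160 141/166 142/174 141/165 141/177
144/122 139/163 139/165 139/117  24/107  14/109 130/129 176/129  49/147 143/177 145/160 144/174 141/181
136/165 139/167 149/116 137/115  18/142 178/186 164/183 157/156 120/128 140/171 138/168 139/169 137/158
142/192 148/114 147/135 143/118  26/116 168/175  62/131  54/150  67/155 141/170 137/179 141/174 141/177
134/160 138/113 141/170 141/147   8/ 61  15/120  88/159  64/151  19/109 140/151 138/175 144/154 139/172
137/121 144/143 144/167 139/162 126/128  30/ 6
[... 2609 characters left out ...]
/ 89  24/ 73  76/ 84 215/108  50/ 82  55/ 83 193/ 90 160/ 94 155/ 66 161/106
158/105 163/100 155/ 84 166/ 86  71/ 86 200/106 169/101 185/110  39/ 85 172/113 160/ 94 167/ 90 166/ 80
159/ 90 160/139 162/104 173/ 99 158/113 221/105 186/107 229/109 101/ 68 158/ 92 185/ 84 155/ 82 160/102
162/148 158/153 162/ 77 152/ 92 170/105  92/ 64  40/ 82  35/ 51 162/101 148/107 161/ 92 149/ 91 165/ 99
166/146 150/131 185/ 99 155/161 170/111 157/ 94 162/ 96 180/ 98 161/111 159/ 80 158/ 97 186/ 81 154/ 86
168/149 163/138 156/149 157/140 163/102 161/ 90 156/ 85 169/107 167/ 84 159/ 93 176/ 90 174/ 94 159/ 80
131/121 160/113 160/158 159/148 148/100 164/ 81 162/ 88 167/ 93 169/ 80 170/ 87 161/ 90 156/ 85 167/101
```

Both views put the movement within about 1.5 mm of (0.489, 0.030), unmoved. Carrying the cup over it and lowering.

>>> {"name": "send_rows", "arguments": {
  "commands": [
    [[-0.01,-0.08,0,0],[-0.024,-0.18,0,0],[-0.032,-0.24,0,0],[-0.03,-0.22,0,0],[-0.02,-0.15,0,0],[-0.01,-0.08,0,0],[0,-0.01,0,0],[0,0,0,0],[0,0,0,0],[0,0,0,0]]
  ]
}}

```text
time: 36.4
tool_pos: [0.4891, 0.0301, 0.1514]
tcp_rot: [0.0, 0.663, 0.748, 0.0]
ft_force: [0.1, -0.2, -0.7]
grip_width: 0.653
grasp_force: 25.0
```

>>> {"name": "send_rows", "arguments": {
  "commands": [
    [[0,0,-0.12,0],[0,0,-0.12,0],[0,0,-0.1,0],[0,0,-0.08,0],[0,0,-0.06,0],[0,0,-0.035,0],[0,0,-0.015,0],[0,0,-0.01,0],[0,0,0,0],[0,0,0,0]]
  ]
}}

```text
time: 37.4
tool_pos: [0.4891, 0.0295, 0.0977]
tcp_rot: [0.0, 0.664, 0.748, 0.0]
ft_force: [-0.0, 0.1, -0.3]
grip_width: 0.653
grasp_force: 25.0
```

>>> {"name": "send_rows", "arguments": {
  "commands": [
    [[0,0,-0.008,0],[0,0,0,0],[0,0,0,0],[0,0,0,0],[0,0,0,0],[0,0,0,0],[0,0,0,0],[0,0,0,0],[0,0,0,0],[0,0,0,0]]
  ]
}}

```text
time: 38.4
tool_pos: [0.489, 0.0295, 0.0967]
tcp_rot: [0.0, 0.663, 0.748, 0.0]
ft_force: [0.8, 0.3, -0.8]
grip_width: 0.657
grasp_force: 25.0
```

>>> {"name": "send_rows", "arguments": {
  "commands": [
    [[0,0,0,0],[0,0,0,0],[0,0,0,0],[0,0,0,0],[0,0,0.05,0],[0,0,0.2,0],[0,0,0.35,0],[0,0,0.35,0],[0,0,0.3,0],[0,0,0.1,0]]
  ],
  "fingers": -1
}}

```text
time: 39.4
tool_pos: [0.4895, 0.0295, 0.2346]
tcp_rot: [0.002, 0.663, 0.748, 0.001]
ft_force: [-0.2, 0.6, -0.2]
grip_width: 1.0
grasp_force: 0.0
```

>>> {"name": "send_rows", "arguments": {
  "commands": [
    [[0,-0.1,0,0],[0,-0.3,0,0],[0,-0.35,0,0],[0,-0.35,0,0],[0,-0.35,0,0],[0,-0.35,0,0],[0,-0.2,0,0],[0,-0.05,0,0],[0,0,0,0],[0,0,0,0]]
  ]
}}

```text
time: 40.4
tool_pos: [0.4887, -0.1749, 0.2309]
tcp_rot: [-0.001, 0.663, 0.748, -0.0]
ft_force: [0.4, -0.3, -0.8]
grip_width: 0.998
grasp_force: 0.0
```

```bash
cat >> h.py <<'E'
def jars(im,C,box=None):
    # black caps with an amber body touching: cap contour -> plane z=.054
    H=cv2.cvtColor(im,cv2.COLOR_BGR2HSV); am=((H[...,0]>5)&(H[...,0]<20)&(H[...,1]>170)&(H[...,2]>25)&(H[...,2]<150)).astype(np.uint8)*255
    dk=((H[...,2]<28)).astype(np.uint8)*255; L=[]
    near=cv2.dilate(am,np.ones((9,9)))
    for c in blobs(cv2.morphologyEx(dk,cv2.MORPH_OPEN,np.ones((3,3))),100,6000,3):
        one=np.zeros_like(am); cv2.drawContours(one,[c],-1,255,3)
        fr=(cv2.bitwise_and(one,near)>0).sum()/(one>0).sum()
        cc,r=circ(cast(C,cv2.convexHull(c)[:,0],.054))
        if .011<r<.021 and fr>.25: L.append((ctr(c),cc,r,fr))
    return L
E
python3 - <<'E'
from h import *
np.set_printoptions(precision=4,suppress=True)
for n in('wrist','top','scene'):
    im,C,o=grab(n); cv2.imwrite(f'pics/{n}16.png',im)
    if n=='wrist': print(o['time'],o['tool_pos'],np.degrees(yaw(o)))
    print(n,[tuple(np.round(x,4).tolist()) for x in jars(im,C)])
for n,u in(('top',proj(cam('top',o),[[.489,.030,.058]])),('scene',proj(cam('scene',o),[[.489,.030,.058]]))):
    im=cv2.imread(f'pics/{n}16.png'); x,y=u[0].astype(int); H=cv2.cvtColor(im,cv2.COLOR_BGR2HSV); m=np.zeros(im.shape[:2],np.uint8); m[y-40:y+40,x-40:x+40]=(H[y-40:y+40,x-40:x+40,1]<40)*255
    print(n,u,[(cv2.contourArea(c),ctr(c)) for c in blobs(m,100,5000,3)])
E
```

```text
40.4 [ 0.4887 -0.1749  0.2309] 6.8765679591965645
wrist []
top []Traceback (most recent call last):
  File "<stdin>", line 6, in <module>
    return _wrapfunc(a, 'round', decimals=decimals, out=out)
    return _wrapit(obj, method, *args, **kwds)
    conv = _array_converter(obj)
ValueError: setting an array element with a sequence. The requested array has an inhomogeneous shape after 1 dimensions. The detected shape was (4,) + inhomogeneous part.
```

>>> {"name": "send_rows", "arguments": {
  "commands": [
    [[0.05,0.1,0,0],[0.1,0.15,0,0],[0.1,0.15,0,0],[0.05,0.1,0,0],[0,0,0,0],[0,0,0,0],[0,0,0,0],[0,0,0,0],[0,0,0,0],[0,0,0,0]]
  ]
}}

```text
time: 41.55
tool_pos: [0.5189, -0.1258, 0.2317]
tcp_rot: [0.0, 0.664, 0.748, 0.0]
ft_force: [-0.4, -0.1, 0.1]
grip_width: 0.998
grasp_force: 0.0
```

Run:
```python
from h import *
np.set_printoptions(precision=4,suppress=True)
for n in('wrist','top','scene'):
    im,C,o=grab(n); cv2.imwrite(f'pics/{n}17.png',im)
    if n=='wrist': print(o['time'],o['tool_pos'],np.degrees(yaw(o)))
    for x in jars(im,C): print(n,*x)
    H=cv2.cvtColor(im,cv2.COLOR_BGR2HSV); m=((H[...,0]<20)&(H[...,1]>190)&(H[...,2]>45)).astype(np.uint8)*255
    if n=='wrist': m[322:]=0
    for c in blobs(m,60,4000,5): print(n,'amber',cv2.contourArea(c),ctr(c),cast(C,ctr(c),.042)[0])
    print('exp',proj(C,[[.5645,-.155,.054],[.566,-.2975,.054],[.4585,-.1833,.054]]).round())
    u=proj(C,[[.489,.030,.058]])[0]; x,y=u.astype(int)
    if n!='wrist': H=H[y-45:y+45,x-45:x+45]; m=(H[...,1]<60).astype(np.uint8)*255; print(n,u,[(cv2.contourArea(c),ctr(c)+[x-45,y-45]) for c in blobs(m,100,5000,3)])
```

```text
41.55 [ 0.5189 -0.1258  0.2317] 6.836667015655381
exp [[371. 283.]
 [347. 439.]
 [230. 302.]]
top amber 93.0 [369.6703 157.9247] [ 0.7813 -0.13    0.042 ]
exp [[386. 271.]
 [465. 270.]
 [403. 330.]]
top [283.7807 313.1995] []
scene [ 21.0432 231.2038] [ 0.9651 -0.3733] 0.01594148008926439 0.6979166666666666
scene [233.1824 143.9103] [ 0.5692 -0.2928] 0.015077210974909395 0.6781609195402298
scene amber 2782.5 [597.6194 452.5096] [0.57   0.4857 0.042 ]
scene amber 2666.0 [610.9553 229.3542] [0.2104 0.3185 0.042 ]
scene amber 775.5 [ 17.6235 210.9813] [ 0.9488 -0.4328  0.042 ]
scene amber 513.5 [217.2778 453.3369] [0.937  0.1384 0.042 ]
scene amber 341.5 [599.447  151.8155] [0.0475 0.2097 0.042 ]
scene amber 278.5 [ 64.9832 244.2226] [ 0.9221 -0.3085  0.042 ]
scene amber 275.5 [ 83.7011 147.2123] [ 0.784  -0.4979  0.042 ]
scene amber 224.5 [ 31.9117 153.3304] [ 0.8657 -0.5515  0.042 ]
scene amber 210.0 [627.9635 147.0389] [-0.0068  0.2424  0.042 ]
scene amber 205.5 [282.558  197.8646] [ 0.584  -0.1316  0.042 ]
scene amber 201.0 [ 17.7222 179.8259] [ 0.916 -0.504  0.042]
scene amber 201.
[... 363 characters left out ...]
42 ]
scene amber 128.0 [ 68.8763 271.0091] [ 0.943  -0.2548  0.042 ]
scene amber 116.5 [114.784  293.4292] [ 0.9102 -0.1662  0.042 ]
scene amber 84.0 [ 94.9663 267.496 ] [ 0.9086 -0.2316  0.042 ]
scene amber 79.5 [378.2537  43.7086] [ 0.0998 -0.3347  0.042 ]
scene amber 75.0 [199.1089 410.0956] [0.9211 0.076  0.042 ]
scene amber 74.0 [181.4662 393.75  ] [0.9257 0.0403 0.042 ]
scene amber 68.0 [636.7745 361.2892] [0.4103 0.4628 0.042 ]
scene amber 64.5 [260.6667  11.1912] [ 0.2155 -0.6339  0.042 ]
scene amber 61.5 [147.2493 342.8591] [ 0.9187 -0.0585  0.042 ]
scene amber 61.5 [198.2114  74.794 ] [ 0.4844 -0.5307  0.042 ]
exp [[282. 181.]
 [233. 142.]
 [313. 145.]]
scene [384.111  215.1646] []
```

The scene view shows all three amber jars still at their starting places. Jar A is clear of the fingers in the wrist picture, so I'm measuring it there.

```bash
cat >> h.py <<'E'
def jar(im,C,xy,w=45):
    # cap circle (z .054) and body octagon (z .042) near the expected place
    u,v=proj(C,[[*xy,.054]])[0].astype(int); y0,x0=max(v-w,0),max(u-w,0); r=im[y0:v+w,x0:u+w]; H=cv2.cvtColor(r,cv2.COLOR_BGR2HSV)
    V=cv2.GaussianBlur(H[...,2],(3,3),0); S=H[...,1]; out={}
    am=((H[...,0]<22)&(S>130)&(V>18)).astype(np.uint8)*255; dk=(V<24).astype(np.uint8)*255
    for k,m,z,lo in(('cap',cv2.morphologyEx(dk&~am,cv2.MORPH_OPEN,np.ones((3,3))),.054,100),('body',am|dk,.042,200)):
        for c in blobs(m,lo,9000,3)[:2]:
            h=cv2.convexHull(c)[:,0]+[x0,y0]; cc,rr=circ(cast(C,h,z)); out.setdefault(k,[]).append((cv2.contourArea(c),ctr(c)+[x0,y0],cc,rr,octfit(cast(C,h,z)) if k=='body' else ''))
    return out
E
python3 - <<'E'
from h import *
np.set_printoptions(precision=4,suppress=True)
im=cv2.imread('pics/wrist17.png'); o=bot.get_obs(); C=cam('wrist',o)
H=cv2.cvtColor(im,cv2.COLOR_BGR2HSV)
for y in range(255,322,6): print(y,' '.join('%d/%d/%d'%tuple(H[y,x]) for x in range(335,405,6)))
for k,v in jar(im,C,(.5645,-.155),40).items():
    for x in v: print(k,*x)
E
```

```text
255 85/20/152 85/20/152 13/99/62 13/151/59 14/162/60 13/158/89 12/157/86 13/159/82 13/148/74 83/22/151 85/22/152 85/22/151
261 85/20/152 87/19/151 13/121/57 12/145/60 13/161/98 11/143/57 150/27/19 15/46/22 12/156/88 12/101/76 85/20/150 85/20/150
267 88/20/151 88/20/152 14/135/53 13/162/99 30/38/20 120/16/31 0/0/27 120/9/27 105/20/26 12/157/83 75/12/129 85/22/151
273 85/20/152 85/22/151 14/75/58 12/155/84 120/9/28 110/28/27 110/29/26 110/31/25 130/29/26 128/35/29 17/39/119 85/20/150
279 85/22/151 88/20/151 77/15/120 13/142/61 120/19/27 90/20/25 130/31/25 135/39/26 140/28/27 130/27/28 75/12/133 85/21/149
285 85/20/151 83/22/152 82/21/135 12/156/88 105/20/26 120/18/29 113/38/27 90/20/26 135/38/27 120/19/27 83/16/144 85/22/150
291 85/22/151 85/20/151 85/21/148 68/10/104 150/20/26 128/36/28 110/29/26 130/27/28 130/28/27 98/24/43 85/22/150 85/22/150
297 85/20/151 88/20/150 85/22/151 87/20/130 60/8/102 120/7/38 120/10/26 120/29/26 84/21/60 85/21/149 85/22/150 85/22/150
303 85/20/150 85/20/151 85/22/151 85/22/151 87/20/113 87/21/108 87/21/107 83/21/108 84/20/129 83/22/150 85/22/149 85/22/149
309 85/20/151 85/20/150 85/22/151 88/20/151 85/22/151 85/21/147 87/19/134 87/19/149 88/21/149 85/23/146 85/22/150 83/22/149
315 87/19/150 88/21/149 85/22/150 88/20/150 85/22/151 85/21/149 88/21/149 85/21/149 85/21/149 87/21/107 85/21/147 85/21/148
321 87/21/122 90/19/121 87/21/122 87/19/122 90/19/121 87/21/122 87/19/121 87/21/121 87/21/122 86/20/88 85/17/88 87/21/121
body 829.0 [364.614  258.7306] [ 0.5625 -0.1466] 0.01893167838565778 (array([ 0.5625, -0.1462]), array([0.0365, 0.0366, 0.038 , 0.0374]), np.float64(7.0))
```

```bash
sed -i 's/am=((H\[...,0\]<22)&(S>130)&(V>18)).*$/am=((H[...,0]<22)\&(S>65)\&(V>18)).astype(np.uint8)*255; dk=((V<45)\&(S<65)).astype(np.uint8)*255/' h.py
python3 - <<'E'
from h import *
np.set_printoptions(precision=4,suppress=True)
im=cv2.imread('pics/wrist17.png'); o=bot.get_obs(); C=cam('wrist',o)
for k,v in jar(im,C,(.5645,-.155),40).items():
    for x in v: print(k,*x)
E
```

```text
cap 1092.5 [373.1213 279.6566] [ 0.5656 -0.1521] 0.014853094742485284 
body 2041.0 [369.2291 270.7494] [ 0.5641 -0.1498] 0.02136807897339573 (array([ 0.564 , -0.1494]), array([0.0382, 0.0382, 0.0457, 0.0468]), np.float64(6.5))
```

>>> {"name": "send_rows", "arguments": {
  "commands": [
    [[0.1,-0.06,0,0],[0.16,-0.1,-0.05,0],[0.15,-0.09,-0.1,0],[0.05,-0.02,-0.2,0],[0,0,-0.35,0],[0,0,-0.3,0],[0,0,-0.2,0],[0,0,-0.1,0],[0,0,-0.02,0],[0,0,0,0]]
  ]
}}

```text
time: 42.7
tool_pos: [0.5655, -0.1527, 0.1001]
tcp_rot: [0.0, 0.664, 0.748, 0.0]
ft_force: [-0.2, -0.1, 0.5]
grip_width: 1.0
grasp_force: 0.0
```

>>> {"name": "send_rows", "arguments": {
  "commands": [
    [[0,0,0,0],[0,0,0,0],[0,0,0,0],[0,0,0,0],[0,0,0,0],[0,0,0,0],[0,0,0,0],[0,0,0.1,0],[0,0,0.2,0],[0,0,0.2,0]]
  ],
  "fingers": 1,
  "grip_force": 20
}}

```text
time: 43.7
tool_pos: [0.5649, -0.1524, 0.1506]
tcp_rot: [-0.0, 0.664, 0.748, -0.0]
ft_force: [-0.5, -1.1, -0.2]
grip_width: 0.374
grasp_force: 19.9
```

>>> {"name": "send_rows", "arguments": {
  "commands": [
    [[0,0,0.2,0],[0,0.2,0.2,0],[0,0.45,0,0],[0,0.48,0,0],[0,0.48,0,0],[0,0.48,0,0],[-0.03,0.48,0,0],[-0.03,0.48,0,0],[-0.03,0.45,0,0],[-0.03,0.4,0,0]]
  ]
}}

```text
time: 44.7
tool_pos: [0.5525, 0.2398, 0.1904]
tcp_rot: [0.0, 0.663, 0.748, 0.0]
ft_force: [0.9, -0.4, -0.3]
grip_width: 0.378
grasp_force: 19.9
```

>>> {"name": "send_rows", "arguments": {
  "commands": [
    [[-0.01,0.16,0,0],[0,0,0,0],[0,0,0,0],[0,0,0,0],[0,0,0,0],[0,0,0,0],[0,0,0,0],[0,0,0,0],[0,0,0,0],[0,0,0,0]]
  ]
}}

```text
time: 45.7
tool_pos: [0.552, 0.2535, 0.1897]
tcp_rot: [0.0, 0.663, 0.748, 0.0]
ft_force: [-0.6, 0.5, -1.0]
grip_width: 0.382
grasp_force: 19.9
```

Run:
```python
from h import *
np.set_printoptions(precision=4,suppress=True)
im,C,o=grab('wrist'); cv2.imwrite('pics/wrist18.png',im); t,CT,_=grab('top'); cv2.imwrite('pics/t18.png',t)
print(o['time'],o['tool_pos'],np.degrees(yaw(o)),o['grip_width'])
# crate: left wall outer edge & dividers along a row and column profile
H=cv2.cvtColor(im,cv2.COLOR_BGR2HSV); m=mask(im,(8,60,30),(28,255,255)); m[285:]=0
c=blobs(m,2000,200000,5)[0]; ap=cv2.minAreaRect(c); print('rect',ap); bx=cv2.boxPoints(ap); print(bx.round(),cast(C,bx,.022))
ctr0=np.array([.490,.2765]);ex=np.array([.993,.118]);ey=np.array([-.118,.993])
for x,y in((.091,.0615),(-.091,.0615),(0,.0615)): print((x,y),proj(C,[[*(ctr0+x*ex+y*ey),.022]]).round(1))
print(m[:, 318].nonzero()[0][:3], [int(v) for v in H[0:240:4,318,2]])
```

```text
45.7 [0.552  0.2535 0.1897] 6.867771884821381 0.3822643583236406
rect ((223.0, 196.0), (176.0, 278.0), 90.0)
[[ 84. 108.]
 [362. 108.]
 [362. 284.]
 [ 84. 284.]] [[0.3907 0.3258 0.022 ]
 [0.5709 0.3474 0.022 ]
 [0.589  0.2264 0.022 ]
 [0.3866 0.2022 0.022 ]]
(0.091, 0.0615) [[365.6 106.9]]
(-0.091, 0.0615) [[ 86.6 106.7]]
(0, 0.0615) [[226.1 106.8]]
[108 109 110] [186, 186, 186, 186, 187, 186, 187, 188, 188, 188, 189, 189, 189, 189, 189, 189, 189, 189, 190, 190, 189, 190, 189, 190, 190, 189, 190, 185, 184, 100, 127, 124, 116, 123, 169, 178, 182, 173, 179, 171, 172, 178, 170, 162, 172, 180, 180, 169, 175, 107, 183, 156, 126, 125, 171, 173, 164, 173, 172, 163]
```

>>> {"name": "send_rows", "arguments": {
  "commands": [
    [[0,0,-0.2,0],[0,0,-0.25,0],[0,0,-0.2,0],[0,0,-0.1,0],[0,0,-0.05,0],[0,0,-0.03,0],[0,0,-0.015,0],[0,0,-0.008,0],[0,0,0,0],[0,0,0,0]]
  ]
}}

```text
time: 46.8
tool_pos: [0.5525, 0.2539, 0.1075]
tcp_rot: [0.001, 0.664, 0.748, 0.001]
ft_force: [-7.2, -1.7, 26.9]
grip_width: 0.374
grasp_force: 20.0
```

>>> {"name": "send_rows", "arguments": {
  "commands": [
    [[0,0,0,0],[0,0,0,0],[0,0,0,0],[0,0,0,0],[0,0,0,0],[0,0,0.05,0],[0,0,0.25,0],[0,0,0.35,0],[0,0,0.35,0],[0,0,0.25,0]]
  ],
  "fingers": -1
}}

```text
time: 47.8
tool_pos: [0.5522, 0.2536, 0.2319]
tcp_rot: [0.001, 0.663, 0.748, 0.001]
ft_force: [0.4, -0.3, -0.4]
grip_width: 1.002
grasp_force: 0.0
```

Run:
```python
from h import *
np.set_printoptions(precision=4,suppress=True)
im,C,o=grab('wrist'); cv2.imwrite('pics/wrist19.png',im); s,CS,_=grab('scene'); cv2.imwrite('pics/s19.png',s); t,CT,_=grab('top'); cv2.imwrite('pics/t19.png',t)
print(o['time'],o['tool_pos'])
u=proj(C,[[.5535,.2537,.058]])[0].astype(int); H=cv2.cvtColor(im,cv2.COLOR_BGR2HSV); y,x=u[1],u[0]
m=np.zeros(im.shape[:2],np.uint8); m[y-40:y+40,x-40:x+40]=((H[...,2]<50)&(H[...,1]<80))[y-40:y+40,x-40:x+40]*255
for c in blobs(m,100,9000,3)[:2]: print('cap in cell',u,cv2.contourArea(c),circ(cast(C,cv2.convexHull(c)[:,0],.058)))
for xy in((.566,-.2965),(.4585,-.183)):
  for n,(i,Cc) in dict(scene=(s,CS),top=(t,CT)).items():
    for k,v in jar(i,Cc,xy,18).items():
        for q in v[:1]: print(n,xy,k,*q[:4])
```

```text
47.8 [0.5522 0.2536 0.2319]
cap in cell [317 240] 1203.0 (array([0.5527, 0.2526]), np.float64(0.014799835761212526))
scene (0.566, -0.2965) body 293.5 [234.4168 149.6281] [ 0.5675 -0.2871] 0.02742155887653745
top (0.566, -0.2965) body 388.0 [461.4665 272.143 ] [ 0.563  -0.2948] 0.021743536803280544
scene (0.4585, -0.183) body 294.5 [312.841  152.8229] [ 0.463  -0.1763] 0.026462856729666043
top (0.4585, -0.183) body 352.5 [401.5957 330.5953] [ 0.4573 -0.1821] 0.020176610588923265
```

Jar A is in its cell and upright (cap circle at the expected height and radius). Going to jar C.

>>> {"name": "send_rows", "arguments": {
  "commands": [
    [[-0.05,-0.2,0,0],[-0.1,-0.4,0,0],[-0.11,-0.45,0,0],[-0.11,-0.47,0,0],[-0.11,-0.47,0,0],[-0.11,-0.47,0,0],[-0.11,-0.47,0,0],[-0.11,-0.45,0,0],[-0.08,-0.36,0,0],[-0.03,-0.2,0,0]]
  ]
}}

```text
time: 48.95
tool_pos: [0.4589, -0.1428, 0.2284]
tcp_rot: [-0.001, 0.664, 0.747, -0.0]
ft_force: [0.5, -0.2, 0.4]
grip_width: 1.0
grasp_force: 0.0
```

>>> {"name": "send_rows", "arguments": {
  "commands": [
    [[0,0,0,0],[0,0,0,0],[0,0,0,0],[0,0,0,0],[0,0,0,0],[0,0,0,0],[0,0,0,0],[0,0,0,0],[0,0,0,0],[0,0,0,0]]
  ]
}}

```text
time: 49.95
tool_pos: [0.46, -0.1405, 0.2294]
tcp_rot: [0.0, 0.664, 0.748, 0.0]
ft_force: [-0.6, 0.1, 0.1]
grip_width: 1.001
grasp_force: 0.0
```

Run:
```python
from h import *
np.set_printoptions(precision=4,suppress=True)
im,C,o=grab('wrist'); cv2.imwrite('pics/wrist20.png',im); t,CT,_=grab('top'); cv2.imwrite('pics/t20.png',t)
print(o['time'],o['tool_pos'],np.degrees(yaw(o)))
for n,i,c in(('w',im,C),('t',t,CT)):
    print(proj(c,[[.4585,-.183,.054]]))
    for k,v in jar(i,c,(.4585,-.183),40 if n=='w' else 18).items():
        for x in v[:1]: print(n,k,*x)
```

```text
49.95 [ 0.46   -0.1405  0.2294] 6.861999099027473
[[307.6348 293.5739]]
w cap 1072.0 [307.8941 292.4602] [ 0.4585 -0.1822] 0.014911963492114436 
w body 2034.0 [308.5374 282.4408] [ 0.4583 -0.1792] 0.02161695288686083 (array([ 0.4584, -0.1788]), array([0.0356, 0.0427, 0.0487, 0.0426]), np.float64(5.5))
[[403.063  330.0066]]
t body 1225.0 [402.5 329.5] [ 0.4597 -0.1838] 0.04449930381407753 (array([ 0.4596, -0.1839]), array([0.088 , 0.0644, 0.09  , 0.0629]), np.float64(44.5))
```

>>> {"name": "send_rows", "arguments": {
  "commands": [
    [[-0.015,-0.1,0,0],[0,-0.2,-0.05,0],[0,-0.12,-0.1,0],[0,0,-0.25,0],[0,0,-0.35,0],[0,0,-0.3,0],[0,0,-0.15,0],[0,0,-0.07,0],[0,0,-0.02,0],[0,0,0,0]]
  ]
}}

```text
time: 51.05
tool_pos: [0.4586, -0.1827, 0.1006]
tcp_rot: [0.0, 0.664, 0.748, 0.0]
ft_force: [-0.2, 0.3, 0.3]
grip_width: 1.0
grasp_force: 0.0
```

>>> {"name": "send_rows", "arguments": {
  "commands": [
    [[0,0,0,0],[0,0,0,0],[0,0,0,0],[0,0,0,0],[0,0,0,0],[0,0,0,0],[0,0,0,0],[0,0,0.1,0],[0,0,0.2,0],[0,0,0.2,0]]
  ],
  "fingers": 1,
  "grip_force": 20
}}

```text
time: 52.05
tool_pos: [0.4584, -0.1824, 0.1513]
tcp_rot: [-0.0, 0.663, 0.748, -0.0]
ft_force: [0.4, 0.2, -0.4]
grip_width: 0.381
grasp_force: 20.0
```

>>> {"name": "send_rows", "arguments": {
  "commands": [
    [[0,0,0.25,0],[0,0.1,0.25,0],[0.02,0.4,0.05,0],[0.03,0.45,0,0],[0.03,0.45,0,0],[0.03,0.45,0,0],[0.03,0.45,0,0],[0.03,0.45,0,0],[0.03,0.45,0,0],[0.03,0.45,0,0]]
  ]
}}

```text
time: 53.05
tool_pos: [0.4812, 0.1844, 0.2061]
tcp_rot: [0.0, 0.663, 0.748, 0.0]
ft_force: [1.0, -1.3, -1.0]
grip_width: 0.383
grasp_force: 20.0
```

>>> {"name": "send_rows", "arguments": {
  "commands": [
    [[0.03,0.45,0,0],[0.02,0.4,0,0],[0.01,0.25,0,0],[0.01,0.12,0,0],[0,0.01,0,0],[0,0,-0.2,0],[0,0,-0.2,0],[0,0,-0.1,0],[0,0,0,0],[0,0,0,0]]
  ]
}}

```text
time: 54.05
tool_pos: [0.4889, 0.305, 0.1559]
tcp_rot: [0.0, 0.664, 0.748, 0.0]
ft_force: [0.4, -0.4, -0.3]
grip_width: 0.38
grasp_force: 20.0
```

>>> {"name": "send_rows", "arguments": {
  "commands": [
    [[-0.02,0,-0.1,0],[-0.014,0.008,-0.15,0],[0,0,-0.1,0],[0,0,-0.06,0],[0,0,-0.04,0],[0,0,-0.02,0],[0,0,-0.01,0],[0,0,0,0],[0,0,0,0],[0,0,0,0]]
  ]
}}

```text
time: 55.05
tool_pos: [0.4852, 0.3066, 0.1097]
tcp_rot: [0.0, 0.664, 0.748, 0.001]
ft_force: [-6.4, -2.5, 25.8]
grip_width: 0.38
grasp_force: 20.0
```

>>> {"name": "send_rows", "arguments": {
  "commands": [
    [[0,0,-0.005,0],[0,0,-0.005,0],[0,0,-0.005,0],[0,0,0,0],[0,0,0,0],[0,0,0,0],[0,0,0,0],[0,0,0,0],[0,0,0,0],[0,0,0,0]]
  ]
}}

```text
time: 56.05
tool_pos: [0.4852, 0.3067, 0.1086]
tcp_rot: [0.0, 0.664, 0.748, 0.001]
ft_force: [-8.5, -1.6, 31.3]
grip_width: 0.382
grasp_force: 20.0
```

>>> {"name": "send_rows", "arguments": {
  "commands": [
    [[0,0,0.02,0],[0,0,0,0],[0,0,0,0],[0,0,0,0],[0,0,0,0],[0,0,0,0],[0,0,0,0],[0,0,0,0],[0,0,0,0],[0,0,0,0]]
  ]
}}

```text
time: 57.05
tool_pos: [0.4855, 0.3065, 0.1087]
tcp_rot: [0.0, 0.663, 0.748, 0.001]
ft_force: [-2.7, -0.9, 12.3]
grip_width: 0.382
grasp_force: 20.0
```

>>> {"name": "send_rows", "arguments": {
  "commands": [
    [[0,0,0,0],[0,0,0,0],[0,0,0,0],[0,0,0,0],[0,0,0.05,0],[0,0,0.2,0],[0,0,0.35,0],[0,0,0.35,0],[0,-0.2,0.25,0],[0,-0.2,0,0]]
  ],
  "fingers": -1
}}

```text
time: 58.05
tool_pos: [0.4858, 0.2665, 0.2315]
tcp_rot: [0.001, 0.663, 0.749, 0.003]
ft_force: [1.4, 1.0, -0.1]
grip_width: 0.998
grasp_force: 0.0
```

>>> {"name": "send_rows", "arguments": {
  "commands": [
    [[0.05,-0.4,0,0],[0.05,-0.4,0,0],[0.05,-0.4,0,0],[0,-0.2,0,0],[0,0,0,0],[0,0,0,0],[0,0,0,0],[0,0,0,0],[0,0,0,0],[0,0,0,0]]
  ]
}}

```text
time: 59.05
tool_pos: [0.5001, 0.1268, 0.2278]
tcp_rot: [0.0, 0.663, 0.748, 0.0]
ft_force: [0.4, 0.9, -0.4]
grip_width: 1.0
grasp_force: 0.0
```

Run:
```python
from h import *
np.set_printoptions(precision=4,suppress=True)
P={}
for n in('wrist','scene','top'):
    im,C,o=grab(n); cv2.imwrite(f'pics/{n}21.png',im); H=cv2.cvtColor(im,cv2.COLOR_BGR2HSV)
    if n=='wrist': print(o['time'],o['tool_pos'])
    for k,xy in dict(A=(.5527,.2526),C=(.4855,.3065)).items():
        x,y=proj(C,[[*xy,.058]])[0].astype(int); w=34 if n=='wrist' else 16
        if not(w<x<640-w and 0<=y<480): print(n,k,'out',x,y); continue
        y0=max(y-w,0); m=np.zeros(im.shape[:2],np.uint8); m[y0:y+w,x-w:x+w]=((H[...,2]<50)&(H[...,1]<90))[y0:y+w,x-w:x+w]*255
        for c in blobs(cv2.morphologyEx(m,cv2.MORPH_OPEN,np.ones((3,3))),60,9000,3)[:1]:
            print(n,k,(x,y),cv2.contourArea(c),ctr(c),circ(cast(C,cv2.convexHull(c)[:,0],.058))); P.setdefault(k,[]).append((C,ctr(c)))
for k,v in P.items():
    if len(v)>1: print(k,tri(v[:2]),len(v))
```

```text
59.05 [0.5001 0.1268 0.2278]
wrist A (np.int64(421), np.int64(62)) 1840.5 [429.5364  62.9776] (array([0.5579, 0.2529]), np.float64(0.015237621627140187))
wrist C out 327 -48
scene A (np.int64(465), np.int64(322)) 228.0 [464.3852 327.269 ] (array([0.5602, 0.2555]), np.float64(0.014535408933122492))
scene C (np.int64(521), np.int64(318)) 186.0 [519.8172 319.4651] (array([0.488 , 0.3057]), np.float64(0.013597245734976065))
A (array([0.5586, 0.2546, 0.0541]), np.float64(0.00070660411187116)) 2
```

>>> {"name": "send_rows", "arguments": {
  "commands": [
    [[0.03,-0.2,0,0],[0.07,-0.4,0,0],[0.08,-0.45,0,0],[0.08,-0.45,0,0],[0.08,-0.45,0,0],[0.08,-0.45,0,0],[0.08,-0.45,0,0],[0.08,-0.45,0,0],[0.06,-0.35,0,0],[0.02,-0.17,0,0]]
  ]
}}

```text
time: 60.2
tool_pos: [0.5662, -0.2585, 0.2276]
tcp_rot: [0.0, 0.664, 0.747, -0.0]
ft_force: [0.2, 1.0, 0.2]
grip_width: 0.999
grasp_force: 0.0
```

>>> {"name": "send_rows", "arguments": {
  "commands": [
    [[0,0,0,0],[0,0,0,0],[0,0,0,0],[0,0,0,0],[0,0,0,0],[0,0,0,0],[0,0,0,0],[0,0,0,0],[0,0,0,0],[0,0,0,0]]
  ]
}}

```text
time: 61.2
tool_pos: [0.5661, -0.2557, 0.2278]
tcp_rot: [0.0, 0.664, 0.748, 0.0]
ft_force: [-0.2, 0.7, -0.3]
grip_width: 0.999
grasp_force: 0.0
```

Run:
```python
from h import *
np.set_printoptions(precision=4,suppress=True)
W={}
for n in('wrist','scene','top'):
    im,C,o=grab(n); cv2.imwrite(f'pics/{n}22.png',im); W[n]=(im,C)
    if n=='wrist': print(o['time'],o['tool_pos'],np.degrees(yaw(o)))
    for k,v in jar(im,C,(.566,-.2965),40 if n=='wrist' else 14).items():
        for x in v[:2]: print(n,k,*x)
    H=cv2.cvtColor(im,cv2.COLOR_BGR2HSV)
    if n!='wrist':
      for k,xy in dict(A=(.5557,.2526),C=(.4855,.3065)).items():
        x,y=proj(C,[[*xy,.058]])[0].astype(int); w=14
        m=np.zeros(im.shape[:2],np.uint8); m[y-w:y+w,x-w:x+w]=((H[...,2]<30))[y-w:y+w,x-w:x+w]*255
        for c in blobs(cv2.morphologyEx(m,cv2.MORPH_OPEN,np.ones((3,3))),40,9000,3)[:1]: print(n,k,(x,y),cv2.contourArea(c),ctr(c),circ(cast(C,cv2.convexHull(c)[:,0],.058)))
```

```text
61.2 [ 0.5661 -0.2557  0.2278] 6.862440268469519
wrist cap 1090.5 [309.4882 292.8007] [ 0.5659 -0.297 ] 0.014876161252005613 
wrist body 2039.0 [309.7131 282.9797] [ 0.5658 -0.2942] 0.021669661058476068 (array([ 0.5655, -0.294 ]), array([0.0355, 0.0443, 0.0482, 0.041 ]), np.float64(13.0))
scene body 253.5 [234.2735 147.2814] [ 0.567 -0.295] 0.023381127434571963 (array([ 0.5675, -0.295 ]), array([0.0442, 0.0476, 0.0538, 0.0378]), np.float64(2.0))
scene C (np.int64(521), np.int64(318)) 206.0 [518.3681 320.2516] (array([0.4908, 0.3058]), np.float64(0.01416280670527835))
top body 723.5 [462.592  268.5955] [ 0.5686 -0.2983] 0.034280309448456676 (array([ 0.5695, -0.2976]), array([0.0664, 0.05  , 0.0718, 0.0515]), np.float64(43.0))
top A (np.int64(160), np.int64(276)) 186.5 [161.0679 275.2601] (array([0.5573, 0.2523]), np.float64(0.015000013919991203))
top C (np.int64(128), np.int64(315)) 179.0 [132.3082 315.8966] (array([0.4846, 0.3015]), np.float64(0.014761451519813644))
```

Jar B at (0.566, −0.297) has a blue jar about 83 mm beyond it, so I'm descending with the fingers only part open (62 mm).

>>> {"name": "send_rows", "arguments": {
  "commands": [
    [[0,-0.1,0,0.4],[0,-0.2,-0.05,0.45],[0,-0.113,-0.1,0],[0,0,-0.25,0],[0,0,-0.35,0],[0,0,-0.3,0],[0,0,-0.15,0],[0,0,-0.06,0],[0,0,-0.02,0],[0,0,0,0]]
  ],
  "fingers": -0.3
}}

```text
time: 62.35
tool_pos: [0.5665, -0.2972, 0.1007]
tcp_rot: [0.001, 0.625, 0.781, 0.0]
ft_force: [-0.3, -1.0, -0.5]
grip_width: 0.651
grasp_force: 0.0
```

>>> {"name": "send_rows", "arguments": {
  "commands": [
    [[0,0,0,0],[0,0,0,0],[0,0,0,0],[0,0,0,0],[0,0,0,0],[0,0,0,0],[0,0,0,0],[0,0,0.1,0],[0,0,0.2,0],[0,0,0.2,0]]
  ],
  "fingers": 1,
  "grip_force": 20
}}

```text
time: 63.35
tool_pos: [0.566, -0.2969, 0.1504]
tcp_rot: [-0.0, 0.625, 0.781, -0.0]
ft_force: [-0.6, -0.7, -0.9]
grip_width: 0.377
grasp_force: 20.0
```

>>> {"name": "send_rows", "arguments": {
  "commands": [
    [[0,0,0.25,0],[0,0.1,0.25,0],[-0.1,0.4,0.05,-0.4],[-0.11,0.45,0,-0.45],[-0.11,0.45,0,0],[-0.11,0.45,0,0],[-0.11,0.45,0,0],[-0.11,0.45,0,0],[-0.11,0.45,0,0],[-0.11,0.45,0,0]]
  ]
}}

```text
time: 64.35
tool_pos: [0.4784, 0.0696, 0.2053]
tcp_rot: [0.0, 0.664, 0.748, 0.0]
ft_force: [1.4, 0.2, -2.0]
grip_width: 0.376
grasp_force: 20.0
```

>>> {"name": "send_rows", "arguments": {
  "commands": [
    [[-0.11,0.45,0,0],[-0.11,0.45,0,0],[-0.11,0.42,0,0],[-0.08,0.3,0,0],[-0.03,0.1,0,0],[0,0,0,0],[0,0,-0.2,0],[0,0,-0.2,0],[0,0,0,0],[0,0,0,0]]
  ]
}}

```text
time: 65.35
tool_pos: [0.4356, 0.2391, 0.1651]
tcp_rot: [-0.0, 0.664, 0.748, -0.0]
ft_force: [0.3, 0.7, -0.7]
grip_width: 0.377
grasp_force: 20.0
```

>>> {"name": "send_rows", "arguments": {
  "commands": [
    [[-0.017,0,-0.1,0],[0,0,-0.15,0],[0,0,-0.12,0],[0,0,-0.07,0],[0,0,-0.04,0],[0,0,-0.03,0],[0,0,-0.01,0],[0,0,0,0],[0,0,0,0],[0,0,0,0]]
  ]
}}

```text
time: 66.35
tool_pos: [0.4335, 0.2401, 0.1131]
tcp_rot: [0.0, 0.663, 0.748, 0.0]
ft_force: [-0.4, -0.4, -0.7]
grip_width: 0.376
grasp_force: 20.0
```

Run:
```python
from h import *
np.set_printoptions(precision=4,suppress=True)
o=bot.get_obs(); print(o['tool_pos'],o['ft_force'],o['moment'])
s,C,_=grab('scene'); w,CW,o=grab('wrist'); t,CT,_=grab('top'); cv2.imwrite('pics/s23.png',s); cv2.imwrite('pics/w23.png',w); cv2.imwrite('pics/t23.png',t)
cv2.imwrite('pics/v23.png',np.hstack([cv2.resize(s[215:395,350:560],(490,420),interpolation=cv2.INTER_CUBIC),cv2.resize(t[245:385,105:205],(300,420),interpolation=cv2.INTER_CUBIC)]))
```

```text
[0.4335 0.2401 0.1131] [-0.4342 -0.4378 -0.6657] [-0.095   0.0092  0.0011]
```

View pics/v23.png

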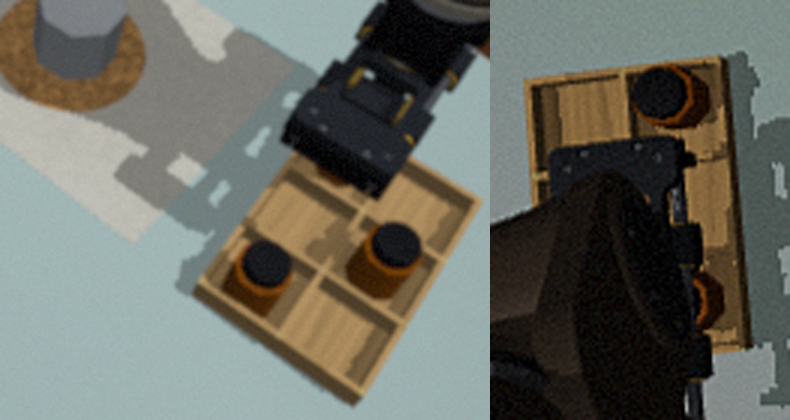

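The view shows the cup mouth-down on the pad at (80,40), jar A at (262,268), jar C at (392,255), and jar B still held over its cell. Checking numerically that A and C lean as a vertical axis should.

Run:
```python
from h import *
np.set_printoptions(precision=4,suppress=True)
o=bot.get_obs()
for n,f in(('scene','s23'),('top','t23'),('wrist','w23')):
    im=cv2.imread(f'pics/{f}.png'); C=cam(n,o); H=cv2.cvtColor(im,cv2.COLOR_BGR2HSV)
    for k,xy in dict(A=(.5557,.2526),C=(.4855,.3065)).items():
        e=proj(C,[[*xy,.058],[*xy,.034]]); x,y=e[0].astype(int); w=18 if n!='wrist' else 48
        if n=='top' and k=='C' or not(w<x<640-w and w<y<480-w): continue
        win=np.zeros(im.shape[:2],bool); win[y-w:y+w+4,x-w:x+w]=1
        dk=((H[...,2]<(30 if n!='wrist' else 50))&(H[...,1]<(120))&win).astype(np.uint8)*255
        am=((H[...,0]<16)&(H[...,1]>(225 if n!='wrist' else 150))&(H[...,2]>30)&win).astype(np.uint8)*255
        d=blobs(cv2.morphologyEx(dk,cv2.MORPH_OPEN,np.ones((3,3))),60,5000,3)[:1]; a=blobs(am,60,6000,5)[:1]
        print(n,k,'exp cap/body',e.round(1).tolist(),'cap',[(cv2.contourArea(q),ctr(q).round(1)) for q in d],[circ(cast(C,cv2.convexHull(q)[:,0],.058)) for q in d],'amber',[(cv2.contourArea(q),ctr(q).round(1),cv2.boundingRect(q)) for q in a])
```

```text
scene A exp cap/body [[464.6, 323.9], [460.7, 330.6]] cap [] [] amber [(149.5, array([455.9, 338. ]), (446, 326, 26, 19))]
scene C exp cap/body [[521.3, 318.4], [516.0, 325.3]] cap [(78.5, array([521.6, 318. ]))] [(array([0.4863, 0.3063]), np.float64(0.011676869516929991))] amber [(212.5, array([510.8, 331.2]), (503, 317, 23, 23))]
top A exp cap/body [[160.7, 276.5], [164.4, 277.7]] cap [(110.0, array([159.9, 276.2]))] [(array([0.5567, 0.2539]), np.float64(0.012353733884404371))] amber [(65.5, array([169.1, 278.4]), (158, 267, 18, 21))]
wrist C exp cap/body [[471.2, 166.7], [449.8, 163.6]] cap [(4923.0, array([466.4, 171.1]))] [(array([0.484 , 0.3043]), np.float64(0.015433762143146271))] amber [(1032.0, array([440.5, 157.8]), (423, 126, 67, 89))]
```

Cap-to-body offsets match vertical axes for both jars. Lowering B gently.

>>> {"name": "send_rows", "arguments": {
  "commands": [
    [[0,0,-0.01,0],[0,0,-0.01,0],[0,0,-0.01,0],[0,0,-0.01,0],[0,0,0,0],[0,0,0,0],[0,0,0,0],[0,0,0,0],[0,0,0,0],[0,0,0,0]]
  ]
}}

```text
time: 67.5
tool_pos: [0.4334, 0.24, 0.1089]
tcp_rot: [0.0, 0.663, 0.748, 0.0]
ft_force: [0.0, 0.4, -0.4]
grip_width: 0.379
grasp_force: 20.0
```

>>> {"name": "send_rows", "arguments": {
  "commands": [
    [[0,0,-0.01,0],[0,0,-0.01,0],[0,0,-0.01,0],[0,0,-0.005,0],[0,0,0,0],[0,0,0,0],[0,0,0,0],[0,0,0,0],[0,0,0,0],[0,0,0,0]]
  ]
}}

```text
time: 68.5
tool_pos: [0.4334, 0.24, 0.1054]
tcp_rot: [0.0, 0.663, 0.748, 0.0]
ft_force: [0.1, -0.5, -1.2]
grip_width: 0.376
grasp_force: 20.0
```

>>> {"name": "send_rows", "arguments": {
  "commands": [
    [[0,0,-0.006,0],[0,0,0,0],[0,0,0,0],[0,0,0,0],[0,0,0,0],[0,0,0,0],[0,0,0,0],[0,0,0,0],[0,0,0,0],[0,0,0,0]]
  ]
}}

```text
time: 69.5
tool_pos: [0.4334, 0.24, 0.1048]
tcp_rot: [0.0, 0.664, 0.748, 0.0]
ft_force: [0.5, 0.5, -0.9]
grip_width: 0.375
grasp_force: 20.0
```

>>> {"name": "send_rows", "arguments": {
  "commands": [
    [[0,0,0,0],[0,0,0,0],[0,0,0,0],[0,0,0,0],[0,0,0.05,0],[0,0,0.2,0],[0,0,0.35,0],[0,0,0.35,0],[0,0,0.3,0],[0,0,0.3,0]]
  ],
  "fingers": -1
}}

```text
time: 70.5
tool_pos: [0.4332, 0.2399, 0.2616]
tcp_rot: [0.0, 0.663, 0.748, 0.0]
ft_force: [0.2, -0.9, -0.3]
grip_width: 0.997
grasp_force: 0.0
```

>>> {"name": "send_rows", "arguments": {
  "commands": [
    [[0,0,0,0],[0.1,-0.3,0.1,0],[0.2,-0.45,0.1,0],[0.2,-0.45,0.1,0],[0.2,-0.45,0,0],[0.2,-0.45,0,0],[0.2,-0.45,0,0],[0.1,-0.3,0,0],[0,0,0,0],[0,0,0,0]]
  ]
}}

```text
time: 71.5
tool_pos: [0.5529, -0.0449, 0.289]
tcp_rot: [-0.001, 0.664, 0.748, -0.0]
ft_force: [-0.5, 0.6, -0.8]
grip_width: 1.001
grasp_force: 0.0
```

Run:
```python
from h import *
np.set_printoptions(precision=4,suppress=True)
Q={}
for n in('top','scene'):
    im,C,o=grab(n); cv2.imwrite(f'pics/{n}24.png',im); H=cv2.cvtColor(im,cv2.COLOR_BGR2HSV)
    if n=='top': print(o['time'],o['tool_pos'])
    for k,xy in dict(A=(.5575,.2535),B=(.4334,.24),C=(.4855,.3055)).items():
        e=proj(C,[[*xy,.058],[*xy,.034]]); x,y=e[0].astype(int); w=18
        win=np.zeros(im.shape[:2],bool); win[y-w:y+w+4,x-w:x+w]=1
        dk=((H[...,2]<32)&win).astype(np.uint8)*255; am=((H[...,0]<16)&(H[...,1]>225)&(H[...,2]>30)&win).astype(np.uint8)*255
        d=blobs(cv2.morphologyEx(dk,cv2.MORPH_OPEN,np.ones((5,5))),80,5000,3)[:1]; a=blobs(am,60,6000,5)[:1]
        print(n,k,e.round(1).tolist(),'cap',[(cv2.contourArea(q),ctr(q).round(1),*circ(cast(C,cv2.convexHull(q)[:,0],.058))) for q in d],'amber',[(cv2.contourArea(q),ctr(q).round(1)) for q in a])
        if d: Q.setdefault(k,[]).append((C,ctr(d[0])))
    # cup, shifted from start pictures of bystanders
    z=cv2.imread(f'pics/{n}0.png'); df=np.abs(im.astype(int)-z).max(2)
    for b,xy in dict(screw=(.78,.09),oil=(.77,-.13),case=(.74,.296),blue1=(.647,-.28),blue3=(.53,-.37),blue4=(.46,-.36)).items():
        x,y=proj(C,[[*xy,.02]])[0].astype(int); print(n,b,df[max(y-14,0):y+14,max(x-14,0):x+14].mean().round(1),end='; ')
    x,y=proj(C,[[.489,.03,.058]])[0].astype(int); m=np.zeros(im.shape[:2],np.uint8); s=slice(y-30,y+45),slice(x-35,x+35); m[s]=((H[...,1]<50)[s])*255
    print('\ncup exp',x,y,[(cv2.contourArea(c),ctr(c)) for c in blobs(m,150,6000,0)[:3]])
for k,v in Q.items():
    if len(v)>1: print(k,tri(v))
```

```text
71.5 [ 0.5529 -0.0449  0.289 ]
top A [[160.2, 275.5], [164.0, 276.7]] cap [(167.0, array([161.3, 274.9]), array([0.5579, 0.252 ]), np.float64(0.014665237892085918))] amber [(120.5, array([170.6, 279. ]))]
top B [[165.0, 345.3], [168.7, 344.9]] cap [(110.0, array([169.9, 344.5]), array([0.4348, 0.2322]), np.float64(0.01191069288460274))] amber [(85.5, array([178. , 345.4]))]
top C [[129.5, 315.8], [134.0, 316.1]] cap [] amber [(91.0, array([142.2, 318.2]))]
top screw 41.5; top oil 23.3; top case 45.1; top blue1 15.5; top blue3 16.4; top blue4 17.1; 
cup exp 283 313 [(599.5, array([290.7295, 307.2613]))]
scene A [[464.4, 325.0], [460.5, 331.8]] cap [] amber [(143.5, array([456.5, 338.9]))]
scene B [[503.9, 271.2], [499.3, 278.7]] cap [(99.0, array([504.1, 274. ]), array([0.4379, 0.241 ]), np.float64(0.01336851055134211))] amber [(201.5, array([494.6, 284.9]))]
scene C [[520.7, 318.0], [515.4, 324.8]] cap [(186.5, array([518.3, 320.3]), array([0.4906, 0.3052]), np.float64(0.014222803180295649))] amber [(228.5, array([510.8, 330.5]))]
scene screw 9.7; scene oil 7.8; scene case 9.8; scene blue1 25.4; scene blue3 24.7; scene blue4 24.5; 
cup exp 384 215 [(3543.5, array([386.6154, 213.2055]))]
B (array([0.4324, 0.2383, 0.0472]), np.float64(0.00442650942982415))
```

>>> {"name": "send_rows", "arguments": {
  "commands": [
    [[-0.08,0.2,0,0],[-0.1,0.4,0,0],[-0.1,0.4,0,0],[-0.1,0.4,0,0],[-0.1,0.4,0,0],[-0.1,0.4,0,0],[-0.1,0.3,0,0],[0,0.1,0,0],[0,0,0,0],[0,0,0,0]]
  ]
}}

```text
time: 72.6
tool_pos: [0.4852, 0.2152, 0.2897]
tcp_rot: [0.0, 0.663, 0.748, -0.0]
ft_force: [0.1, 0.6, 0.1]
grip_width: 0.999
grasp_force: 0.0
```

Run:
```python
from h import *
im,C,o=grab('wrist'); cv2.imwrite('pics/wA.png',im); np.save('oA.npy',np.r_[o['tool_pos'],o['tcp_rot']]); print(o['tool_pos'])
```

```text
[0.48518695 0.21524084 0.28967165]
```

>>> {"name": "send_rows", "arguments": {
  "commands": [
    [[0,0.1,0,0],[0,0.2,0,0],[0,0.2,0,0],[0,0.1,0,0],[0,0,0,0],[0,0,0,0],[0,0,0,0],[0,0,0,0],[0,0,0,0],[0,0,0,0]]
  ]
}}

```text
time: 73.65
tool_pos: [0.4853, 0.2752, 0.2897]
tcp_rot: [0.0, 0.664, 0.748, 0.0]
ft_force: [1.0, -0.2, 0.7]
grip_width: 0.998
grasp_force: 0.0
```

Run:
```python
from h import *
np.set_printoptions(precision=4,suppress=True)
imB,CB,o=grab('wrist'); cv2.imwrite('pics/wB.png',imB); print(o['tool_pos'])
v=np.load('oA.npy'); CA=cam('wrist',dict(tool_pos=v[:3],tcp_rot=v[3:])); imA=cv2.imread('pics/wA.png'); Q={}
for n,im,C in(('A',imA,CA),('B',imB,CB)):
    H=cv2.cvtColor(im,cv2.COLOR_BGR2HSV)
    for k,xy in dict(A=(.5555,.253),B=(.4334,.24),C=(.4855,.3055)).items():
        x,y=proj(C,[[*xy,.058]])[0].astype(int); w=34
        win=np.zeros(im.shape[:2],bool); win[max(y-w,0):y+w,max(x-w,0):x+w]=1
        if y>315: print(n,k,'behind',x,y); continue
        dk=((H[...,2]<48)&(H[...,1]<75)&win).astype(np.uint8)*255
        for c in blobs(cv2.morphologyEx(dk,cv2.MORPH_OPEN,np.ones((7,7))),300,5000,3)[:1]:
            h=cv2.convexHull(c); (q,ax,an)=cv2.fitEllipse(h); print(n,k,(x,y),cv2.contourArea(c),np.round(q,1),np.round(ax,1),*circ(cast(C,h[:,0],.058))); Q.setdefault(k,[]).append((C,q))
for k,v in Q.items():
    if len(v)>1: print(k,*tri(v))
```

```text
[0.4853 0.2752 0.2897]
A A (np.int64(402), np.int64(190)) 864.0 [406. 190.] [33.7 34.6] [0.5581 0.254 ] 0.014645001825286478
A B (np.int64(259), np.int64(188)) 848.0 [260.5 190.4] [33.6 33.8] [0.4342 0.2387] 0.014411788853978364
A C (np.int64(329), np.int64(116)) 954.5 [329.9 118.6] [34.6 36.4] [0.4858 0.304 ] 0.014192489473770865
B A (np.int64(391), np.int64(257)) 788.0 [393.9 255.7] [31.9 33. ] [0.5579 0.2546] 0.014826161091098074
B B (np.int64(254), np.int64(255)) 765.5 [254.8 256. ] [31.5 32.8] [0.4339 0.2396] 0.014741093978797809
B C (np.int64(320), np.int64(189)) 828.5 [320.8 190.8] [32.8 33.6] [0.4857 0.3046] 0.014215064638125788
A [0.5589 0.2537 0.054 ] 0.00012104506062684605
B [0.4334 0.2382 0.0531] 6.974458707449241e-05
C [0.4858 0.3044 0.0548] 4.0673198996405144e-05
```

```bash
python3 -c "
from rig import bot
print(bot.close_job())"
```

```text
the job is handed in; nothing more can be done
None
```

I handed the job in at about 74 s of 210 s: all three amber jars stand upright in separate crate cells, and the movement is right way up on the cork pad with the cup mouth-down over it. The blue jars, screwdriver, oil can and watch back were left alone; I checked the jars by measurement, but judged the movement under the cup only from where I set both down.

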